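# Assemble and close the bench filter press

## Robot

A 7-joint arm with a two-finger parallel gripper is mounted at the origin on the work surface. World frame = base frame: x ahead of the robot, y to its left, z up, the work surface at z = 0. Lengths are in mm, angles in rad, forces in N, time in s.
With the tool pointing down it reaches from about 400 to 875 mm from the base axis. Payload 4.4 kg.
Tool frame: the origin (TCP) lies midway between the tips of the shut fingers; the grasp point (between the pads) lies 19 mm behind it (ctrl.grip_point_offset is the distance from the TCP to the grasp point, in mm); z points along the fingers, y is the line along which they close (so a half turn about z gives the same grasp; the last joint's range is limited). The gripper opens to 85 mm and grips with 20 to 120 N. Pads are 22 mm wide; open, the fingers measure 114 mm over their backs; the gripper's body (76 mm by 85 mm) begins 54 mm behind the grasp point. The pads swing forward as they close: fully open they stand 13 mm farther back than shut.
Start: joints at [1.085, 0.628, 0.038, 1.517, -0.027, 0.996, -0.02], TCP at [264.954, -593.563, 231.313] pointing down, gripper open.
Joint ranges: [-3.06, 3.06], [-0.37, 2.12], [-1.25, 1.32], [0.18, 2.47], [-1.1, 4.24], [0.23, 1.98], [-2.94, 2.94]. Speed limits (rad/s): [2.57, 2.57, 3.14, 3.14, 3.14, 3.14, 3.14].

## Interface

Orientations are given as [roll, pitch, yaw] about the fixed x, y, z axes, in that order (R = Rz(yaw) Ry(pitch) Rx(roll)).
In Python, from cell import ctrl gives the robot as it stands.
- The arm moves only by the tool nudge_tcp, called as name(argument=value, ...) on one line, values as JSON. Schema: {"type":"object","properties":{"segments":{"type":"array","items":{"type":"number"},"minItems":7,"maxItems":84},"only":{"type":"string"},"quiet":{"type":"boolean"},"lines":{"type":"string"}},"required":["segments"],"additionalProperties":false}. segments is one flat list of numbers that holds 1 to 12 rows one after another, with no inner brackets; each row has 7 numbers: dx, dy, dz in mm, then a rotation vector rx, ry, rz in rad, then the finger opening in mm; each row shifts and turns the commanded pose from where the row before left it, along the tool's axes as they then stand; what a row does not reach is not made up. A row lasts 1/10 s, in which the tool goes at most 50 mm and 0.15 rad, less where a joint would pass 70% of its speed; a pose out of reach is approached as far as the arm can. The fingers move at their own pace and stop on an object; the grip force is fixed at half the most. Time passes only in rows, so rows that do not move let the fingers close. The tool returns the time, the measured TCP pose, the force, the opening and the grip force at its end. only (a regular expression) keeps the lines of the reply that match it, lines (a string "A,B") keeps lines A to B, and quiet returns only ok. Input that does not fit is refused with a message, and nothing moves.
- ctrl.read_state(): the state, without advancing time (a new reading comes with each control period).
- ctrl.get_image(name): name is "scene" or "top"; returns the picture (384x512x3 uint8, blue, green, red); there is no depth.
- ctrl.calibration(name): a dict with "fx", "fy", "cx", "cy" (pixels), "k1" (the pictures are not rectified: a ray, as slopes to the right and down, at radius r is drawn at 1 + k1 r^2 times it, then the intrinsics apply), "rvec" (rotation vector, rad) and "tvec" (3), from world to camera coordinates, as OpenCV has them. Camera axes: x right, y down, z forward; pixel columns grow to the right and rows downward; lengths in mm; the calibration is good to about 2 mm. A picture is of the moment at which its call begins. calibration takes no time and is no camera call.
- ctrl.finish_job(): hands the job in; it is judged then, once.
The state is a dict: "clock": time; "qpos": joint angles; "qd": joint speeds; "tau": joint torques, N m; "eef_pos": TCP position; "tool_rot": TCP orientation; "force": force on the tool from outside, world axes, zero at the start; "torque": the same for the moment, N m; "width": finger opening in mm; "gripper_force": force on a finger pad.
Only numpy, scipy, OpenCV 4.12 (cv2) and the standard library are available. Lean on these libraries where they do the work, as an engineer would, in place of code of your own. Each camera call takes 0.05 s, during which the arm holds its last target. There are 200 camera calls.

## Task

Slide the loose steel guide bar through the holes of the filter press's head, follower and tail until its square shoulder is fully home against the head, then hang every filter plate from the drying rack upright by its ears across both bars, between head and follower and facing them. Then pump the red lever in full strokes, right down and right back up, until the follower has pushed all the plates into one tight pack against the head without gaps. Leave the lever up and the bar home, and do not disturb the bottle, the beaker or the tube rack.

Things in the scene. Friction and masses are not known exactly. Their poses are not given: they have to be found in the camera images.
- press: blue bench filter press, fixed; origin on its underside, y along its bars from jack (-y) to head (+y), z up. Base 150 x 400 x 20, y = -265 to 135. Two 16 mm bars, axes 115 above bench, at x = 54 (fitted) and x = -54 (the missing one). Head: upright plate 160 wide, y = 80 to 100, 165 high. Tail: same width, y = -135 to -115, 150 high. Behind it jack cheeks 155 high and the red lever
- head_hole (a point): middle of the mouth of the head's hole for the loose bar, on the head's outer (+y) face: 18.5 mm hole, 20 long, 115 above the bench, axis along the press's y, chamfered 1.5 mm. Axes as the press
- tail_hole (a point): middle of the tail's hole where the bar comes out, on the tail's outer (-y) face, in line with head_hole and 235 from it: 18.5 mm hole, 20 long. The follower has a like hole, 16 long, in the same line. Both are chamfered 1.5 mm on the +y side
- head_face (a point): middle of the head's inner (-y) face, against which the plates are pressed, at the height at which a plate's origin hangs (38 above the bench). Axes as the press: the plates hang on its -y side
- follower (a joint): travel of the follower towards the head, in m: 0 = fully open (its front face 165 mm from the head's inner face), grows as it closes, at most 0.140. It stays where it is (10 N of friction); each full stroke of the lever drives it on by about 24 mm (18 to 30 on the first) through a 12 mm ratchet
- follower_face (a point): middle of the front (+y) face of the follower, the dark steel pressure plate 150 wide x 16 thick, from 34 to 150 above the bench; this point is 38 above the bench. Axes as the press
- pump_lever (a joint): angle of the red pump lever in rad: 0 = up at rest (handle 35 degrees above level), 0.60 = right down (handle level). A spring brings it back up; pushing it down takes 5 to 12 N at the handle, and it goes stiff before the end of its stroke once the pack is tight (20 N is ample)
- lever_grip (a point): point on the axis of the red handle, 130 from the pivot; the red part is 24 in diameter and reaches from 88 to 155 from the pivot, towards the press's -y and up. It is free above: push it down from above
- lever_pivot (a point): the lever's pivot, on the press's middle line, 140 above the bench; the lever turns about the press's x axis
- bar: loose steel guide bar: round shaft 16 in diameter, 250 long, last 20 coned to 6; then a square end 16 x 16 x 55 whose corners are the shoulder that cannot enter the hole. Origin on the axis at the shoulder, x axis towards the coned tip. Lies on the bench, axis 8 above it. 0.17 kg, centre of mass about 100 from the shoulder. Home: origin at head_hole, x axis along the press's -y
- bar_tip (a point): the end of the bar's coned tip, 250 from the shoulder
- rack: grey drying rack with two steel rails, fixed. Origin: underside centre; footprint 150 (x) x 190 (y); rails along its y at x = -54 and +54, their tops 106 above the bench, with end posts to 122. The plates hang in it by their ears, about 40 apart
- plate1: white filter plate: body 80 wide (x) x 16 thick (y) x 85 high, below a cross-bar 140 x 16 x 14 whose ends are the ears, with a blue lifting tab 36 wide x 16 thick x 35 high on top. Origin: middle of the bottom edge; the ears' undersides, which rest on the bars, are 85 above it, the tab reaches from 99 to 134 above it. z up; symmetric. 0.18 kg. May be absent
- plate2: white filter plate: body 80 wide (x) x 16 thick (y) x 85 high, below a cross-bar 140 x 16 x 14 whose ends are the ears, with a blue lifting tab 36 wide x 16 thick x 35 high on top. Origin: middle of the bottom edge; the ears' undersides, which rest on the bars, are 85 above it, the tab reaches from 99 to 134 above it. z up; symmetric. 0.18 kg. May be absent
- plate3: white filter plate: body 80 wide (x) x 16 thick (y) x 85 high, below a cross-bar 140 x 16 x 14 whose ends are the ears, with a blue lifting tab 36 wide x 16 thick x 35 high on top. Origin: middle of the bottom edge; the ears' undersides, which rest on the bars, are 85 above it, the tab reaches from 99 to 134 above it. z up; symmetric. 0.18 kg. May be absent
- plate4: white filter plate: body 80 wide (x) x 16 thick (y) x 85 high, below a cross-bar 140 x 16 x 14 whose ends are the ears, with a blue lifting tab 36 wide x 16 thick x 35 high on top. Origin: middle of the bottom edge; the ears' undersides, which rest on the bars, are 85 above it, the tab reaches from 99 to 134 above it. z up; symmetric. 0.18 kg. May be absent
- reagent: bystander: sample bottle with white cap, 60 in diameter, 125 high; origin underside centre
- beaker: bystander: glass beaker, 84 in diameter, 100 high; origin underside centre
- tube_rack: bystander: aluminium rack of sample tubes, 75 x 190, 105 high; origin underside centre

How it is judged:
By the outcome, as a careful person would: the job done as asked, in the order asked, and still so for the second after the job is handed in, with the robot touching nothing.
Of plate1, plate2, plate3, plate4 only 3 to 4 are there at a start; the rules pass over those that are not, and their reading is None.
At some moment in a run one of bar, plate1, plate2, plate3, plate4 may be knocked a few centimetres aside while the robot is not near it.
It also fails if it takes over 192 s, if anything falls off the work surface, if the arm or the gripper's body presses on something with over 40 N, if the wrist force passes 120 N, or if a joint passes its speed limit or range.

## Working session

There is one attempt and no reset: what is moved stays moved. The work goes in short steps, Python scripts to look and compute and a tool call to move; the robot and the scene stay as the last step left them, time stands still between calls to the robot, and variables do not carry over. Pictures are saved under pics/ and viewed, at most 14 in all, crops included, and the job is handed in when it is done.

```bash
ls; mkdir -p pics; python3 - <<'E'
from cell import ctrl
import cv2
for n in("scene","top"):
    cv2.imwrite(f"pics/{n}0.png",cv2.resize(ctrl.get_image(n),None,fx=1.5,fy=1.5,interpolation=cv2.INTER_CUBIC)); print(ctrl.calibration(n))
print(ctrl.read_state())
E
```

```text
cell.py
pics
{'fx': 407.2732155884535, 'fy': 407.2732155884535, 'cx': 257.1071023964458, 'cy': 191.31310543303726, 'k1': -0.037349043820945796, 'rvec': array([ 1.7189654 ,  1.96303984, -0.70673503]), 'tvec': array([ 101.46353427, -313.8627116 , 1609.40307368])}
{'fx': 481.5044067821253, 'fy': 481.5044067821253, 'cx': 254.05101214320365, 'cy': 186.5050348230629, 'k1': -0.14323464480765752, 'rvec': array([ 2.15165074, -2.17169657,  0.13273169]), 'tvec': array([ -43.56212263,  534.47848622, 1282.82864248])}
{'clock': 0.1, 'qpos': array([ 1.08520756,  0.62924267,  0.03843732,  1.51827417, -0.02702896,
        0.99632658, -0.02000525]), 'qd': array([ 7.26510888e-04, -2.60217351e-03,  1.03030114e-03, -3.92331192e-03,
        1.83046393e-03,  7.37767257e-05,  5.82805799e-04]), 'tau': array([ 4.44885576e-03, -5.64528751e+01,  1.23116311e+00, -1.93971705e+01,
        1.12747896e-02,  5.43614093e-03,  5.48794537e-05]), 'eef_pos': array([ 264.72509393, -593.02361567,  230.48604803]), 'tool_rot': array([-3.13985909e+00, -1.13365555e-05,  4.19773628e-01]), 'force': array([0.13229751, 0.31293828, 0.41448998]), 'torque': array([-0.05926848, -0.01118257, -0.03522079]), 'gripper_force': 0.0, 'width': 85.12821427341589}
```

View pics/scene0.png

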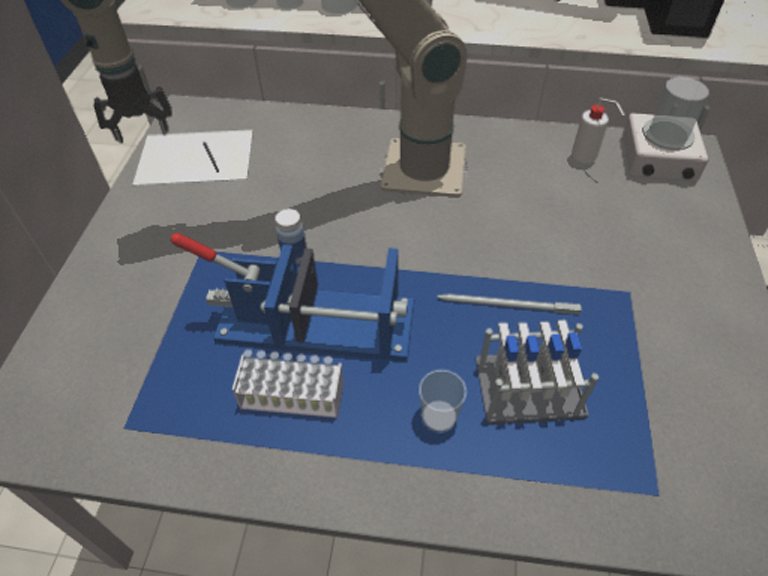

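View pics/top0.png

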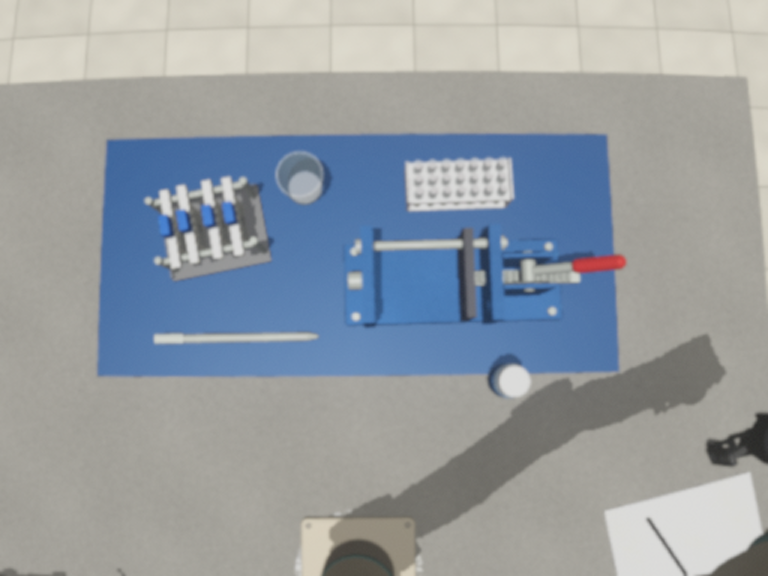

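The scene view shows the press (head around (390,300), lever handle around (190,245)), 4 plates in the rack around (540,345), and the loose bar at (440–580, 300). The top view shows the same from above, with +y to the left and +x up: bar (155–318, 338), rack (205,225), press (345–625, 275). I'll zoom in for measurement.

```bash
cat > h.py <<'E'
import cv2, numpy as np
from cell import ctrl
def cam(n):
    c=ctrl.calibration(n);R=cv2.Rodrigues(np.array(c["rvec"]))[0];return c,R,np.array(c["tvec"])
def ray(n,uv):
    c,R,t=cam(n);d=np.array([(uv[0]-c["cx"])/c["fx"],(uv[1]-c["cy"])/c["fy"]]);p=d.copy()
    for _ in range(20):p=d/(1+c["k1"]*(p@p))
    v=R.T@np.array([p[0],p[1],1]);return -R.T@t,v/np.linalg.norm(v)
def onz(n,uv,z):
    o,v=ray(n,uv);return o+v*(z-o[2])/v[2]
def tri(a,b):
    o1,v1=ray("scene",a);o2,v2=ray("top",b)
    s=np.linalg.lstsq(np.c_[v1,-v2],o2-o1,rcond=None)[0]
    p,q=o1+s[0]*v1,o2+s[1]*v2;return (p+q)/2,np.linalg.norm(p-q)
def proj(n,P):
    c,R,t=cam(n);X=R@np.array(P,float)+t;p=X[:2]/X[2];p=p*(1+c["k1"]*(p@p));return p*c["fx"]+[c["cx"],c["cy"]]
E
python3 - <<'E'
from h import *
t=ctrl.get_image("top");s=ctrl.get_image("scene")
cv2.imwrite("pics/t.png",t);cv2.imwrite("pics/s.png",s)
a=cv2.resize(t[140:230,220:420],None,fx=4,fy=4,interpolation=cv2.INTER_CUBIC)   # 800x360
b=cv2.resize(s[145:245,130:290],None,fx=5,fy=5,interpolation=cv2.INTER_CUBIC)
cv2.imwrite("pics/tp.png",a);cv2.imwrite("pics/sp.png",b)
# bar mask on top
for n,im,(x0,y0,x1,y1) in(("top",t,(85,212,222,240)),("scene",s,(285,190,392,215))):
    c=im[y0:y1,x0:x1];m=(cv2.cvtColor(c,cv2.COLOR_BGR2HSV)[...,1]<70).astype(np.uint8)
    k,l,st,_=cv2.connectedComponentsWithStats(m);i=1+st[1:,4].argmax();ys,xs=np.nonzero(l==i)
    P=np.c_[xs+x0,ys+y0].astype(float);r=cv2.fitLine(P.astype(np.float32),cv2.DIST_L2,0,.01,.01).ravel()
    d=(P-r[2:])@r[:2];e=[r[2:]+r[:2]*(d.min()-.5),r[2:]+r[:2]*(d.max()+.5)]
    print(n,st[i],[onz(n,q,8).round(1) for q in e],e)
E
```

```text
top [ 17   9 111   9 741] [array([430.7, 378.8,   8. ]), array([434.5,  67. ,   8. ])] [array([101.47655697, 225.62911161]), array([212.49558336, 223.73658434])]
scene [  7   6  96  14 521] [array([431.2,  69.5,   8. ]), array([427.2, 378.1,   8. ])] [array([291.47020774, 197.30684061]), array([387.5026631 , 205.99309505])]
```

View pics/tp.png

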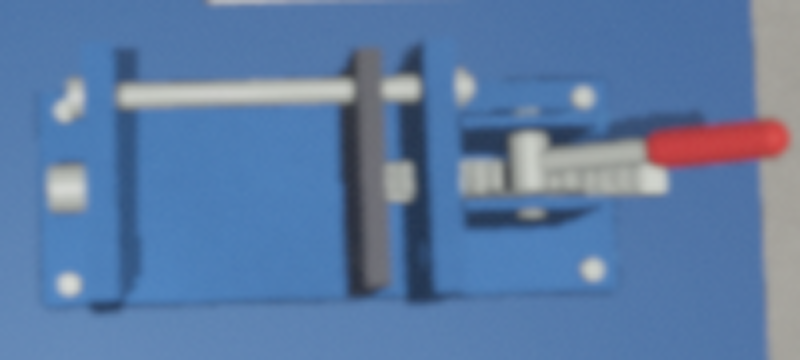

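View pics/sp.png

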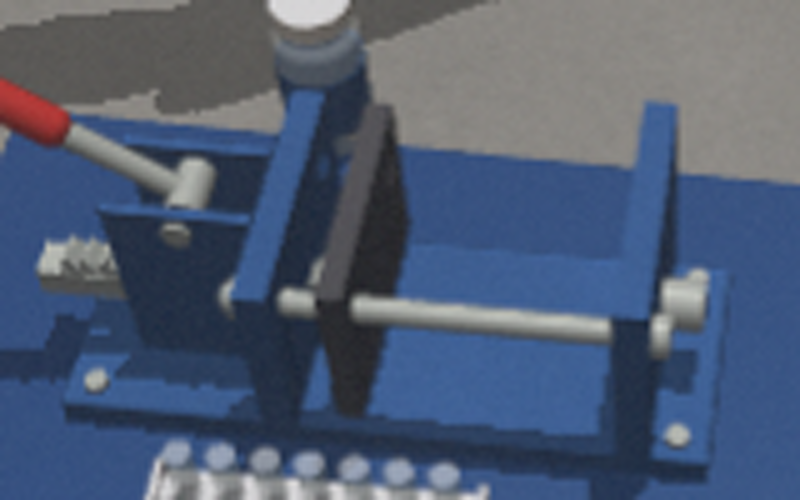

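The zooms show the fitted bar (top crop (118,95)–(420,88), scene crop (352,308)–(610,328)), four base bolts, the dark follower, and the red handle. Now I'll triangulate the press.

```bash
cat > m.py <<'E'
from h import *
t=cv2.imread("pics/t.png");s=cv2.imread("pics/s.png")
def line(im,x0,x1,y0,y1):   # brightness-weighted centre per column of the grey bar
    c=im[y0:y1,x0:x1].astype(float);w=np.clip(c[...,2]-90,0,None)
    xs=np.arange(x0,x1);ys=(w*np.arange(y0,y1)[:,None]).sum(0)/w.sum(0);p=np.polyfit(xs,ys,1);r=ys-np.polyval(p,xs);p=np.polyfit(xs[abs(r)<1],ys[abs(r)<1],1);return p,r.std()
pt,rt=line(t,252,304,158,169);ps,rs=line(s,203,249,202,216)
print(pt,rt,ps,rs)
o,v1=ray("scene",(203,np.polyval(ps,203)));_,v2=ray("scene",(249,np.polyval(ps,249)));N=np.cross(v1,v2)
Q=[]
for x in(254,302):
    a,b=ray("top",(x,np.polyval(pt,x)));Q.append(a+b*(N@(o-a))/(N@b))
print("fitted bar",Q);d=Q[1]-Q[0];print("yaw",np.arctan2(d[0],-d[1]))
T=lambda X,Y:(220+(X+.5)/4-.5,140+(Y+.5)/4-.5);S=lambda X,Y:(130+(X+.5)/5-.5,145+(Y+.5)/5-.5)
print("bolts",tri(S(677,435),T(65,109)),tri(S(96,380),T(583,97)))
print([onz("top",T(*q),22).round(1) for q in((65,109),(69,285),(583,97),(592,269))])
print("head top corners",[onz("top",T(*q),165).round(1) for q in((85,47),(115,47),(122,300),(93,300))],tri(S(613,318),T(85,47)))
print("tail top",[onz("top",T(*q),150).round(1) for q in((425,40),(455,40),(462,290),(435,297))])
print("foll top",[onz("top",T(*q),150).round(1) for q in((357,50),(382,50),(362,288),(387,288))])
for n,im in(("top",t),("scene",s)):
    h=cv2.cvtColor(im,cv2.COLOR_BGR2HSV);m=((h[...,1]>150)&((h[...,0]<8)|(h[...,0]>172))&(h[...,2]>90)).astype(np.uint8)
    k,l,st,ce=cv2.connectedComponentsWithStats(m);i=1+st[1:,4].argmax();ys,xs=np.nonzero(l==i);P=np.c_[xs,ys].astype(float)
    r=cv2.fitLine(P.astype(np.float32),2,0,.01,.01).ravel();e=(P-r[2:])@r[:2];E=[r[2:]+r[:2]*(e.min()-.5),ce[i],r[2:]+r[:2]*(e.max()+.5)]
    print(n,st[i],E)
    if n=="top":ET=E
    else:print("lever",[tri(E[2-j],ET[j]) for j in range(3)])
for n,im,box in(("top",t,(95,110,185,190)),("scene",s,(315,205,400,285))):
    h=cv2.cvtColor(im,cv2.COLOR_BGR2HSV);x0,y0,x1,y1=box
    c=h[y0:y1,x0:x1];m=((c[...,0]>100)&(c[...,0]<130)&(c[...,1]>190)).astype(np.uint8) 
    print(n,c[...,1].max());k,l,st,ce=cv2.connectedComponentsWithStats(m);print([(st[i].tolist(),(ce[i]+[x0,y0]).round(1).tolist()) for i in range(1,k) if st[i,4]>8])
    m2=((c[...,1]<40)&(c[...,2]>190)).astype(np.uint8);k,l,st,ce=cv2.connectedComponentsWithStats(m2);print("white",[(st[i].tolist(),(ce[i]+[x0,y0]).round(1).tolist()) for i in range(1,k) if st[i,4]>15])
cv2.imwrite("pics/rk.png",np.hstack([cv2.resize(t[105:195,90:190],(440,396),interpolation=2),cv2.resize(s[205:290,310:400],(420-60,340),interpolation=2)[:396] if 0 else cv2.resize(s[205:295,310:400],(360,396),interpolation=2)]))
E
python3 m.py
```

```text
[-2.66810281e-02  1.70197316e+02] 0.046367907082573274 [9.01225029e-02 1.87405179e+02] 0.06458718251679461
fitted bar [array([582.72404984, -48.57179809, 122.09230549]), array([ 585.01857948, -171.603116  ,  122.19669631])]
yaw 0.01864780209553571
bolts (array([589.08155705,   1.4460656 ,  29.56778726]), np.float64(1.0259837105594845)) (array([ 594.81231977, -357.76856766,   28.4552529 ]), np.float64(1.180662482640975))
[array([590.4,   1.2,  22. ]), array([468.5,  -0.9,  22. ]), array([ 596. , -359.9,   22. ]), array([ 475.7, -361.7,   22. ])]
head top corners [array([606. , -16.2, 165. ]), array([605.8, -34.7, 165. ]), array([449.2, -37.7, 165. ]), array([449.4, -20.1, 165. ])] (array([607.03081804, -23.84527598, 166.08030523]), np.float64(15.493729052251759))
tail top [array([ 611.8, -229.8,  150. ]), array([ 611.7, -248.8,  150. ]), array([ 454.1, -248.5,  150. ]), array([ 450. , -231.5,  150. ])]
foll top [array([ 605.7, -186.6,  150. ]), array([ 605.6, -202.4,  150. ]), array([ 456.1, -186.2,  150. ]), array([ 455.9, -201.7,  150. ])]
top [383 171  33  10 248] [array([382.30415
[... 515 characters left out ...]
]
white [([49, 8, 12, 17, 98], [150.8, 125.8]), ([33, 10, 14, 17, 100], [137.1, 128.0]), ([21, 14, 10, 16, 96], [121.1, 131.5]), ([10, 17, 9, 16, 90], [109.7, 134.5]), ([55, 40, 12, 20, 116], [156.9, 160.3]), ([40, 42, 13, 20, 114], [142.8, 162.4]), ([27, 46, 10, 19, 110], [127.4, 165.2]), ([16, 49, 9, 19, 109], [115.1, 168.4]), ([69, 49, 7, 5, 17], [167.1, 161.1])]
scene 174
[]
white [([57, 9, 7, 13, 52], [375.4, 218.9]), ([18, 11, 6, 11, 40], [335.8, 220.1]), ([32, 11, 5, 12, 40], [349.0, 220.3]), ([46, 10, 8, 13, 48], [364.2, 220.0]), ([65, 35, 10, 16, 79], [384.3, 248.3]), ([38, 37, 8, 16, 69], [356.2, 250.3]), ([54, 36, 9, 16, 76], [372.6, 249.4]), ([24, 38, 9, 15, 69], [342.7, 250.5])]
```

View pics/rk.png

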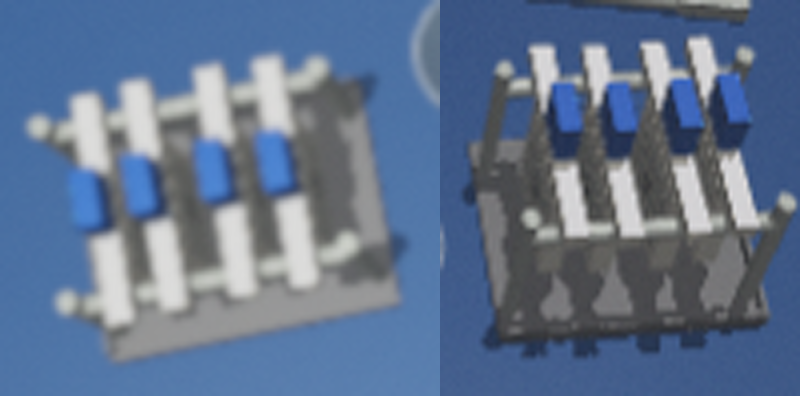

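The picture shows four plates hanging in the rack with blue tabs up. The rack is yawed about 0.15 rad, and nothing is obstructing it. Press is roughly at (531.6, −115), yaw 0.018, with the head hole near (476, −16). Moving to the bar now.

```bash
cat > st.py <<'E'
import sys,json
from h import *
from scipy.spatial.transform import Rotation as Ro
s=ctrl.read_state();R=Ro.from_euler("xyz",s["tool_rot"])
print("t%.1f"%s["clock"],"pos",s["eef_pos"].round(1),"rot",s["tool_rot"].round(4),"F",s["force"].round(1),"T",s["torque"].round(2),"w%.1f g%.1f"%(s["width"],s["gripper_force"]),"q",s["qpos"].round(2))
if len(sys.argv)>1:
    a=list(map(float,sys.argv[1:]));print("d tool",R.inv().apply(np.array(a[:3])-s["eef_pos"]).round(2))
    if len(a)>3: print("rv",(R.inv()*Ro.from_euler("xyz",[np.pi,0,a[3]])).as_rotvec().round(4))
E
```

nudge_tcp(segments=[0,0,0,0,0,-0.145,85,0,0,0,0,0,-0.145,85,0,0,0,0,0,-0.145,85,0,0,0,0,0,-0.145,85,0,0,0,0,0,-0.145,85,0,0,0,0,0,-0.145,85,0,0,0,0,0,-0.145,60,0,0,0,0,0,-0.148,60])

```text
clock: 1.0
eef_pos: [264.8, -593.4, 231.0]
tool_rot: [-3.141, -0.0, 1.589]
force: [-0.9, -0.2, 0.9]
width: 60.5
gripper_force: 0.0
```

nudge_tcp(segments=[40,18,0,0,0,0,60,40,18,0,0,0,0,60,40,18,0,0,0,0,60,40,18,0,0,0,0,60,40,18,0,0,0,0,60,40,18,0,0,0,0,60,40,18,0,0,0,0,60,40,18,0,0,0,0,60,40,18,0,0,0,0,60,40,18,0,0,0,0,60])

```text
clock: 2.0
eef_pos: [440.6, -189.9, 231.4]
tool_rot: [3.141, 0.0, 1.582]
force: [1.0, -1.2, -0.4]
width: 59.9
gripper_force: 0.0
```

```bash
python3 st.py 431 349 120 1.583
```

```text
t2.0 pos [ 440.6 -189.9  231.4] rot [3.1413e+00 2.0000e-04 1.5824e+00] F [ 1.  -1.2 -0.4] T [ 0.01 -0.08 -0.02] w59.9 g0.0 q [ 0.59  0.4  -0.33  1.97  0.18  0.8   0.17]
d tool [538.99  -3.35 111.31]
rv [ 0.0003  0.0002 -0.0006]
```

```bash
cat > bar.py <<'E'
from h import *
def bar(z=8):
  for n,(x0,y0,x1,y1) in(("top",(80,205,235,245)),("scene",(280,185,400,218))):
    im=ctrl.get_image(n);c=im[y0:y1,x0:x1];m=(cv2.cvtColor(c,cv2.COLOR_BGR2HSV)[...,1]<70).astype(np.uint8)
    k,l,st,_=cv2.connectedComponentsWithStats(m);i=1+st[1:,4].argmax();ys,xs=np.nonzero(l==i)
    P=np.c_[xs+x0,ys+y0].astype(float);r=cv2.fitLine(P.astype(np.float32),cv2.DIST_L2,0,.01,.01).ravel()
    d=(P-r[2:])@r[:2];print(n,st[i,4],[onz(n,r[2:]+r[:2]*e,z).round(1) for e in(d.min()-.5,d.max()+.5)])
bar()
E
python3 bar.py
```

```text
top 740 [array([430.7, 378.8,   8. ]), array([434.4,  67. ,   8. ])]
scene 519 [array([431.2,  69.5,   8. ]), array([427.2, 378.1,   8. ])]
```

nudge_tcp(segments=[40,0,0,0,0,0,60,45,0,0,0,0,0,60,45,0,0,0,0,0,60,45,0,0,0,0,0,60,45,0,0,0,0,0,60,45,0,0,0,0,0,60,45,0,0,0,0,0,60,45,0,0,0,0,0,60,45,0,0,0,0,0,60,45,0,0,0,0,0,60,45,-1,0,0,0,0,50,44,-3,0,0,0,0,50])

```text
clock: 3.3
eef_pos: [430.0, 343.8, 231.2]
tool_rot: [3.141, 0.0, 1.582]
force: [-0.4, -0.0, 0.2]
width: 50.0
gripper_force: 0.0
```

nudge_tcp(segments=[3,0,35,0,0,0,50,0,0,35,0,0,0,50,0,0,35,0,0,0,50,0,0,35,0,0,0,50,0,0,35,0,0,0,50,0,0,0,0,0,0,50])

```text
clock: 3.9
eef_pos: [427.5, 342.6, 52.3]
tool_rot: [-3.135, 0.006, 1.583]
force: [-0.4, -0.9, 0.4]
width: 50.3
gripper_force: 0.0
```

```bash
python3 st.py 431 349 3 1.583
```

```text
t3.9 pos [427.5 342.6  52.3] rot [-3.1352  0.0063  1.5828] F [-0.4 -0.9  0.4] T [-0.02 -0.   -0.01] w50.3 g0.0 q [-0.55  0.76 -0.27  1.93  0.39  0.51 -1.08]
d tool [ 6.69  3.92 49.27]
rv [-0.0064  0.0063 -0.0002]
```

nudge_tcp(segments=[6,3,15,-0.006,0.006,0,50,0.5,0.5,15,0,0,0,50,0,0.5,12,0,0,0,50,0,0,6,0,0,0,50,0,0,2,0,0,0,50,0,0,0,0,0,0,50])

```text
clock: 4.5
eef_pos: [433.9, 352.1, 6.4]
tool_rot: [3.136, -0.006, 1.583]
force: [-0.8, -0.0, 0.4]
width: 50.1
gripper_force: 0.0
```

```bash
python3 st.py 431 349 2 1.583
```

```text
t4.5 pos [433.9 352.1   6.4] rot [ 3.1356 -0.0059  1.5828] F [-0.8 -0.   0.4] T [-0.01 -0.03  0.04] w50.1 g0.0 q [-0.59  0.84 -0.22  1.93  0.42  0.41 -1.11]
d tool [-3.14 -2.94  4.41]
rv [ 0.006  -0.0059 -0.0003]
```

nudge_tcp(segments=[-3,-3,3,0.006,-0.006,0,50,0,0,0,0,0,0,50,0,0,0,0,0,0,50,0,0,0,0,0,0,50])

```text
clock: 4.9
eef_pos: [431.1, 349.3, 3.5]
tool_rot: [3.141, -0.0, 1.583]
force: [-0.5, -0.0, 0.2]
width: 50.1
gripper_force: 0.0
```

```bash
python3 st.py 431 349 2 1.583
```

```text
t4.9 pos [431.1 349.3   3.5] rot [ 3.1412e+00 -3.0000e-04  1.5827e+00] F [-0.5 -0.   0.2] T [-0.05  0.03 -0.04] w50.1 g0.0 q [-0.59  0.85 -0.22  1.93  0.42  0.41 -1.12]
d tool [-0.32 -0.06  1.52]
rv [ 0.0004 -0.0003 -0.0003]
```

nudge_tcp(segments=[0,0,0,0,0,0,30,0,0,0,0,0,0,20,0,0,0,0,0,0,5,0,0,0,0,0,0,5,0,0,0,0,0,0,5,0,0,0,0,0,0,5,0,0,0,0,0,0,5])

```text
clock: 5.6
eef_pos: [431.0, 349.3, 3.6]
tool_rot: [3.141, -0.0, 1.583]
force: [-0.7, 0.3, 5.3]
width: 14.3
gripper_force: 60.8
```

```bash
python3 st.py
```

```text
t5.6 pos [431.  349.3   3.6] rot [ 3.1413e+00 -1.0000e-04  1.5826e+00] F [-0.7  0.3  5.3] T [-0.12  0.19 -0.08] w14.3 g60.8 q [-0.59  0.85 -0.22  1.93  0.42  0.41 -1.12]
```

nudge_tcp(segments=[0,0,-8,0,0,0,5,0,0,-20,0,0,0,5,0,0,-30,0,0,0,5,0,0,-30,0,0,0,5,0,0,-15,0,0,0,5,0,0,-4,0,0,0,5,0,15,0,0,0,0,5,0,20,0,0,0,-0.003,5,0,10,0,0,0,-0.002,5,0,0,0,0,0,0,5,0,0,0,0,0,0,5,0,0,0,0,0,0,5])

```text
clock: 6.8
eef_pos: [474.4, 349.8, 109.9]
tool_rot: [-3.14, 0.001, 1.589]
force: [-0.2, -0.4, -1.5]
width: 13.9
gripper_force: 60.0
```

```bash
python3 st.py 475.8 310 110.6 1.588
python3 - <<'E'
from h import *
a=ctrl.get_image("top")[120:250,60:260];b=ctrl.get_image("scene")[130:260,240:440]
cv2.imwrite("pics/g1.png",np.vstack([cv2.resize(x,None,fx=2.25,fy=2.25,interpolation=2) for x in(a,b)]))
cv2.imwrite("pics/t2.png",ctrl.get_image("top"));cv2.imwrite("pics/s2.png",ctrl.get_image("scene"))
E
```

```text
t6.8 pos [474.4 349.8 109.9] rot [-3.1399e+00  6.0000e-04  1.5888e+00] F [-0.2 -0.4 -1.5] T [ 0.14 -0.03 -0.03] w13.9 g60.0 q [-0.47  0.72 -0.33  1.79  0.34  0.69 -0.98]
d tool [-39.86   0.67  -0.7 ]
rv [-0.0017  0.0006  0.0008]
```

View pics/g1.png

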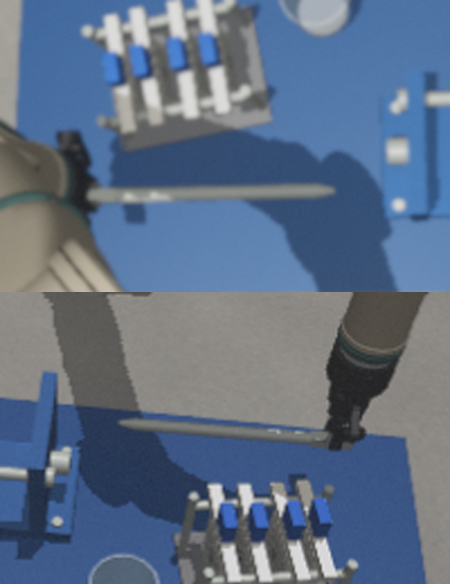

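The bar is held horizontally, with the tip at about (333,190) in the top half and (122,423) in the scene half, pointing at the head. I'll measure its line by the same method as the fitted bar, so that calibration bias cancels.

```bash
cat > bl.py <<'E'
from h import *
import sys
t=cv2.imread(sys.argv[1]);s=cv2.imread(sys.argv[2])
def line(im,box,sat):
    x0,x1,y0,y1=box;c=im[y0:y1,x0:x1];h=cv2.cvtColor(c,cv2.COLOR_BGR2HSV);m=(h[...,1]<sat).astype(np.uint8)
    k,l,st,_=cv2.connectedComponentsWithStats(m);i=1+st[1:,4].argmax();m=(l==i)
    xs=np.arange(x0,x1);n=m.sum(0);ok=n>1;ys=(m*np.arange(y0,y1)[:,None]).sum(0)/np.maximum(n,1)
    p=np.polyfit(xs[ok],ys[ok],1)
    for _ in range(3):
        r=abs(ys-np.polyval(p,xs));g=ok&(r<.8);p=np.polyfit(xs[g],ys[g],1)
    return p,xs[ok].min()-.5,xs[ok].max()+.5,n[ok].mean()
def L(bt,bs,sat=90):
    pt,a,b,n1=line(t,bt,sat);ps,c,d,n2=line(s,bs,sat);print("widths px",n1,n2,"ends",a,b,c,d)
    o,v1=ray("scene",(c,np.polyval(ps,c)));_,v2=ray("scene",(d,np.polyval(ps,d)));N=np.cross(v1,v2)
    for x in(a,b):
        q,w=ray("top",(x,np.polyval(pt,x)));print((q+w*(N@(o-q))/(N@w)).round(1))
E
cat > x.py <<'E'
import sys;sys.argv=["","pics/t2.png","pics/s2.png"]
from bl import *
print("fitted");L((252,304,157,170),(203,249,201,217))
print("loose");L((104,215,198,215),(285,385,178,203))
E
python3 x.py
```

```text
fitted
widths px 7.230769230769231 6.630434782608695 ends 251.5 303.5 202.5 248.5
[583.3 -42.2 119.3]
[ 585.8 -175.7  120.4]
loose
widths px 7.295238095238095 13.75 ends 103.5 208.5 284.5 384.5
[473.2 330.2 148.2]
[479.2  66.8 132.3]
```

```bash
cat > x.py <<'E'
import sys;sys.argv=["","pics/t2.png","pics/s2.png"]
from bl import *
h=cv2.cvtColor(s,cv2.COLOR_BGR2HSV)
for x in(300,320,340,360):print(x,h[178:202,x,1].tolist())
for x in(330,350,370):
  print("loose",x);L((130,205,198,215),(300,x,182,200),60)
E
python3 x.py
```

```text
300 [11, 8, 11, 8, 3, 119, 132, 95, 20, 6, 6, 9, 8, 56, 129, 138, 134, 129, 138, 135, 127, 136, 136, 133]
320 [11, 13, 13, 11, 12, 12, 6, 144, 144, 114, 9, 8, 6, 3, 33, 129, 143, 145, 146, 144, 144, 142, 142, 142]
340 [13, 14, 14, 14, 12, 12, 9, 14, 8, 139, 133, 62, 9, 8, 4, 3, 50, 141, 142, 140, 143, 145, 144, 142]
360 [12, 13, 11, 13, 13, 11, 13, 13, 12, 11, 15, 136, 93, 14, 8, 6, 7, 11, 92, 142, 141, 145, 139, 144]
loose 330
widths px 5.986666666666666 5.0 ends 129.5 204.5 299.5 329.5
[477.3 271.3 118.5]
[480.3  78.5 115.6]
loose 350
widths px 5.986666666666666 4.98 ends 129.5 204.5 299.5 349.5
[477.4 271.4 118.1]
[480.3  78.5 115.7]
loose 370
widths px 5.986666666666666 4.985714285714286 ends 129.5 204.5 299.5 369.5
[477.4 271.4 117.9]
[480.3  78.5 115.8]
```

nudge_tcp(segments=[-10,-2,0,0,-0.006,-0.002,5,-20,-3,-0.5,0,-0.006,-0.002,5,-20,-2,0,0,0,0,5,-15,0,0,0,0,0,5,0,0,0,0,0,0,5,0,0,0,0,0,0,5,0,0,0,0,0,0,5])

```text
clock: 7.7
eef_pos: [470.3, 286.1, 111.5]
tool_rot: [3.141, 0.01, 1.593]
force: [-0.5, 0.7, -1.4]
width: 13.9
gripper_force: 60.0
```

```bash
python3 st.py 467.2 285 110.6
cat > x.py <<'E'
import sys
from h import *
cv2.imwrite("pics/t3.png",ctrl.get_image("top"));cv2.imwrite("pics/s3.png",ctrl.get_image("scene"))
sys.argv=["","pics/t3.png","pics/s3.png"]
from bl import *
print("fitted");L((252,304,157,170),(203,249,201,217))
print("loose");L((150,228,195,220),(277,345,178,203),60)
a=t[140:230,130:310];b=s[145:215,200:380]
cv2.imwrite("pics/g2.png",np.vstack([cv2.resize(x,None,fx=3.6,fy=3.6,interpolation=2) for x in(a,b)]))
E
python3 x.py
```

```text
t7.7 pos [470.3 286.1 111.5] rot [3.141  0.0104 1.5927] F [-0.5  0.7 -1.4] T [0.26 0.04 0.03] w13.9 g60.0 q [-0.39  0.67 -0.33  1.9   0.36  0.64 -0.93]
d tool [-1.04 -3.14  0.95]
fitted
widths px 7.230769230769231 6.6521739130434785 ends 251.5 303.5 202.5 248.5
[583.3 -42.2 119.3]
[ 585.7 -175.7  120.5]
loose
widths px 6.217948717948718 11.161764705882353 ends 149.5 227.5 276.5 344.5
[471.5 214.3 141.3]
[475.7  19.2 127.5]
```

View pics/g2.png

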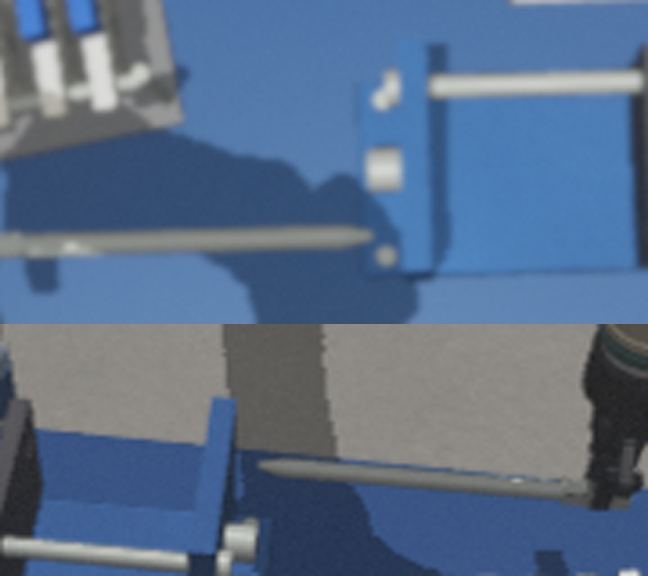

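The bar tip is at crop (372,236) in top and (262,465) in scene, about 25 mm short of the head and roughly in line. I'll compare the two bars more carefully, one camera at a time.

```bash
cat > cmp.py <<'E'
from h import *
def runs(im,x0,x1,ya,yb,sat=90,hw=5):
    h=cv2.cvtColor(im,cv2.COLOR_BGR2HSV)[...,1];X=[];Y=[]
    for x in range(x0,x1):
        yc=ya+(yb-ya)*(x-x0)/(x1-x0);c=int(round(yc));col=h[c-8:c+9,x]<sat
        if not col[8]:continue
        i=8
        while i>0 and col[i-1]:i-=1
        j=8
        while j<16 and col[j+1]:j+=1
        if j-i<9:X.append(x);Y.append(c-8+(i+j)/2)
    p=np.polyfit(X,Y,1);r=abs(np.polyval(p,X)-Y);X,Y=np.array(X),np.array(Y);return np.polyfit(X[r<.7],Y[r<.7],1),len(X)
def onx(uv,x):
    o,v=ray("scene",uv);return o+v*(x-o[0])/v[0]
def cmp(t,s,tl,sl):
    for nm,tb,sb,xx in(("fit",(252,304,163.5,162.1),(203,249,205.7,209.8),582.8),("loose",tl,sl,475)):
        p,n=runs(t,*tb);q,m=runs(s,*sb)
        print(nm,n,m,"top@115",[onz("top",(x,np.polyval(p,x)),115).round(1)[:2] for x in tb[:2]],"scene z",[onx((x,np.polyval(q,x)),xx).round(1)[1:] for x in sb[:2]])
E
cat > x.py <<'E'
from cmp import *
cmp(cv2.imread("pics/t3.png"),cv2.imread("pics/s3.png"),(150,225,207.5,206),(278,350,184.7,190))
E
python3 x.py
```

```text
fit 52 40 top@115 [array([584. , -43.5]), array([ 586.7, -177.5])] scene z [array([-179.2,  116.4]), array([-45.2, 118.6])]
loose 75 29 top@115 [array([472.9, 218.7]), array([476.8,  26.3])] scene z [array([ 26.4, 118.2]), array([239.1, 122.7])]
```

nudge_tcp(segments=[0,-2.2,-1.2,0,-0.004,0.001,5,-8,0,0,0,0,0,5,-10,0,0,0,0,0,5,-10,0,0,0,0,0,5,-10,0,0,0,0,0,5,0,0,0,0,0,0,5,0,0,0,0,0,0,5,0,0,0,0,0,0,5])

```text
clock: 8.6
eef_pos: [468.8, 247.1, 113.2]
tool_rot: [3.141, 0.015, 1.591]
force: [0.2, 0.4, -1.8]
width: 14.6
gripper_force: 59.9
```

```bash
python3 st.py 467.2 285 110.6
python3 - <<'E'
from cmp import *
t=ctrl.get_image("top");s=ctrl.get_image("scene")
cmp(t,s,(165,235,207.2,205.3),(268,335,184.5,190))
E
```

```text
t8.6 pos [468.8 247.1 113.2] rot [3.1415 0.0154 1.5908] F [ 0.2  0.4 -1.8] T [ 0.34 -0.01 -0.02] w14.6 g59.9 q [-0.33  0.65 -0.33  1.95  0.37  0.61 -0.89]
d tool [37.98 -0.81  2.02]
fit 52 40 top@115 [array([584. , -43.5]), array([ 586.7, -177.5])] scene z [array([-179.2,  116.1]), array([-45.2, 118.6])]
loose 69 37 top@115 [array([471.9, 179.9]), array([474.6,   0.8])] scene z [array([ -3.8, 130.5]), array([193.5, 135.3])]
```

nudge_tcp(segments=[-8,0,0,0,0,0,5,-12,0,0,0,0,0,5,-12,0,0,0,0,0,5,-12,0,0,0,0,0,5,-12,0,0,0,0,0,5,0,0,0,0,0,0,5,0,0,0,0,0,0,5])

```text
clock: 9.4
eef_pos: [469.9, 189.6, 114.0]
tool_rot: [-3.141, 0.017, 1.589]
force: [0.2, -1.2, -3.9]
width: 14.0
gripper_force: 59.8
```

```bash
python3 st.py 471 191 113
python3 - <<'E'
from h import *
a=ctrl.get_image("top")[140:230,170:350];b=ctrl.get_image("scene")[140:230,170:350]
cv2.imwrite("pics/g3.png",np.vstack([cv2.resize(x,None,fx=3.3,fy=3.3,interpolation=2) for x in(a,b)]))
E
```

```text
t9.4 pos [469.9 189.6 114. ] rot [-3.1413  0.0168  1.5894] F [ 0.2 -1.2 -3.9] T [ 0.4  -0.03  0.07] w14.0 g59.8 q [-0.22  0.62 -0.33  2.01  0.39  0.58 -0.81]
d tool [1.42 1.12 0.99]
```

View pics/g3.png

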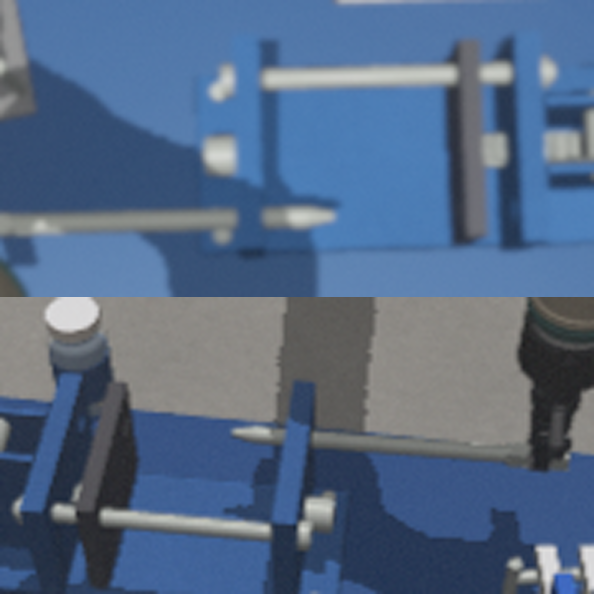

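The tip has passed through the head, at (335,215) in the top half and (235,432) in the scene half. Carrying on, and easing the z drift.

nudge_tcp(segments=[-8,0,0.8,0,0,0,5,-15,0,0.5,0,0,0,5,-15,0,0.5,0,0,0,5,-15,0,0.5,0,0,0,5,-15,0,0.4,0,0,0,5,-12,0,0.3,0,0,0,5,0,0,0,0,0,0,5,0,0,0,0,0,0,5])

```text
clock: 10.3
eef_pos: [471.4, 109.7, 112.3]
tool_rot: [-3.141, 0.017, 1.589]
force: [0.4, -1.1, -3.9]
width: 14.3
gripper_force: 59.8
```

```bash
python3 st.py 471 110 112
python3 - <<'E'
from cmp import *
t=ctrl.get_image("top");s=ctrl.get_image("scene")
cv2.imwrite("pics/t4.png",t);cv2.imwrite("pics/s4.png",s)
a=t[140:230,170:350];b=s[140:230,170:350]
cv2.imwrite("pics/g4.png",np.vstack([cv2.resize(x,None,fx=3.3,fy=3.3,interpolation=2) for x in(a,b)]))
E
```

```text
t10.3 pos [471.4 109.7 112.3] rot [-3.1412  0.0167  1.5894] F [ 0.4 -1.1 -3.9] T [ 0.24 -0.05 -0.  ] w14.3 g59.8 q [-0.07  0.6  -0.34  2.07  0.41  0.53 -0.69]
d tool [ 0.36 -0.41  0.3 ]
```

View pics/g4.png

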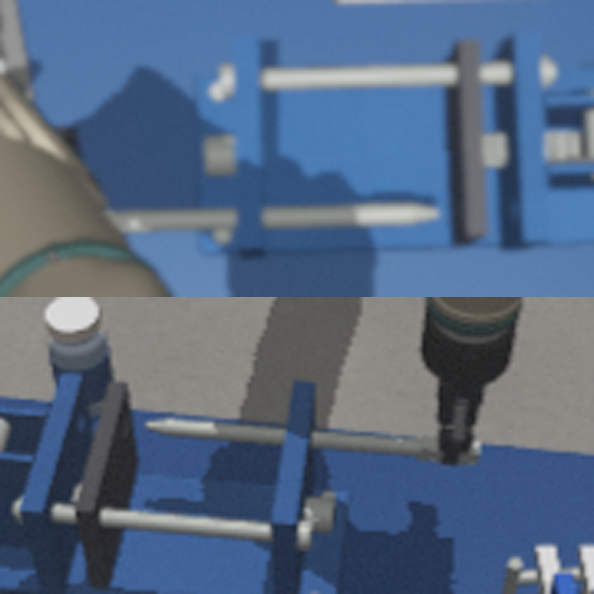

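```bash
python3 - <<'E'
from cmp import *
cmp(cv2.imread("pics/t4.png"),cv2.imread("pics/s4.png"),(252,292,205.4,204.6),(222,255,179.5,181.7))
E
```

```text
fit 52 40 top@115 [array([584. , -43.5]), array([ 586.7, -177.5])] scene z [array([-179.2,  116.3]), array([-45.2, 120. ])]
loose 40 21 top@115 [array([476.1, -42.5]), array([ 477.3, -144.5])] scene z [array([-144.1,  118.2]), array([-43. , 118.9])]
```

nudge_tcp(segments=[-6,0,0.1,0,0,-0.003,5,-10,0,0.2,0,0,0,5,-10,0,0.2,0,0,0,5,-10,0,0.2,0,0,0,5,-8,0,0.1,0,0,0,5,0,0,0,0,0,0,5,0,0,0,0,0,0,5])

```text
clock: 11.1
eef_pos: [472.2, 65.5, 112.1]
tool_rot: [-3.141, 0.017, 1.592]
force: [-0.3, -1.4, -3.7]
width: 14.2
gripper_force: 59.7
```

```bash
python3 st.py 471 66 112
```

```text
t11.1 pos [472.2  65.5 112.1] rot [-3.1407  0.0171  1.5924] F [-0.3 -1.4 -3.7] T [ 0.16  0.05 -0.03] w14.2 g59.7 q [ 0.03  0.6  -0.34  2.09  0.43  0.52 -0.61]
d tool [ 0.54 -1.17  0.11]
```

nudge_tcp(segments=[-6,0,0.1,0,0,0,5,-8,0,0.1,0,0,0,5,-8,0,0.2,0,0,0,5,-6,0,0.1,0,0,0,5,0,0,0,0,0,0,5,0,0,0,0,0,0,5])

```text
clock: 11.7
eef_pos: [473.0, 37.2, 112.1]
tool_rot: [-3.141, 0.018, 1.592]
force: [0.1, -2.2, -5.8]
width: 14.3
gripper_force: 59.6
```

```bash
python3 st.py 471 38 112
```

```text
t11.7 pos [473.   37.2 112.1] rot [-3.1409  0.0175  1.5924] F [ 0.1 -2.2 -5.8] T [-0.02 -0.05 -0.01] w14.3 g59.6 q [ 0.09  0.6  -0.35  2.1   0.43  0.52 -0.56]
d tool [ 0.82 -1.96  0.07]
```

nudge_tcp(segments=[-5,0,0.4,0,0,0,5,-6,0,0.4,0,0,0,5,-5,0,0.3,0,0,0,5,-3,0,0.1,0,0,0,5,0,0,0,0,0,0,5,0,0,0,0,0,0,5])

```text
clock: 12.3
eef_pos: [473.5, 19.4, 111.3]
tool_rot: [-3.142, 0.016, 1.593]
force: [-0.1, 0.4, -1.5]
width: 14.2
gripper_force: 60.0
```

nudge_tcp(segments=[-2,0,0.1,0,0,0,5,-2,0,0,0,0,0,5,0,0,0,0,0,0,5])

```text
clock: 12.6
eef_pos: [473.7, 15.4, 111.3]
tool_rot: [3.142, 0.016, 1.594]
force: [-0.6, 0.0, -1.8]
width: 14.2
gripper_force: 60.0
```

nudge_tcp(segments=[-2,0,0,0,0,0,5,0,0,0,0,0,0,5])

```text
clock: 12.8
eef_pos: [473.7, 14.1, 111.3]
tool_rot: [3.141, 0.015, 1.594]
force: [-0.8, 0.6, -2.0]
width: 14.0
gripper_force: 60.0
```

nudge_tcp(segments=[-2,0,0,0,0,0,5,0,0,0,0,0,0,5])

```text
clock: 13.0
eef_pos: [473.7, 13.8, 111.3]
tool_rot: [3.141, 0.013, 1.595]
force: [-2.4, 6.8, -3.1]
width: 13.8
gripper_force: 60.0
```

```bash
python3 st.py 473 11.8 112
python3 - <<'E'
from h import *
a=ctrl.get_image("top")[140:230,190:370];b=ctrl.get_image("scene")[140:230,150:330]
cv2.imwrite("pics/g5.png",np.vstack([cv2.resize(x,None,fx=3.3,fy=3.3,interpolation=2) for x in(a,b)]))
E
```

```text
t13.0 pos [473.7  13.8 111.3] rot [3.141  0.0131 1.5952] F [-2.4  6.8 -3.1] T [ 1.62  0.27 -0.12] w13.8 g60.0 q [ 0.15  0.6  -0.36  2.1   0.44  0.51 -0.51]
d tool [-2.03 -0.79 -0.66]
```

View pics/g5.png

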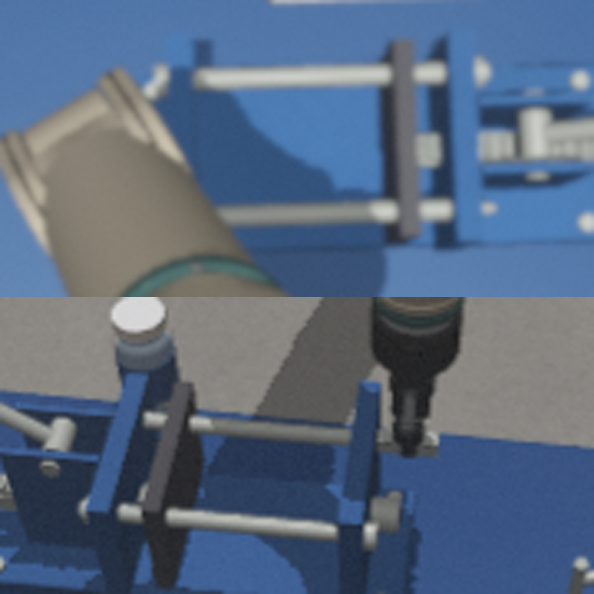

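The bar runs through head, follower and tail, with its tip visible at (489,208) in the top half. It met resistance at y=13.8; I'll confirm it is home with a firmer push.

nudge_tcp(segments=[-2,0,0,0,0,0,5,-2,0,0,0,0,0,5,0,0,0,0,0,0,5,0,0,0,0,0,0,5])

```text
clock: 13.5
eef_pos: [473.8, 13.6, 111.4]
tool_rot: [3.14, 0.009, 1.598]
force: [-2.8, 12.4, -2.7]
width: 14.2
gripper_force: 60.0
```

```bash
python3 st.py 473 11.8 112
python3 - <<'E'
from h import *
t=ctrl.get_image("top");h=cv2.cvtColor(t,cv2.COLOR_BGR2HSV)[196:210,326:346,1];print(h[5:10])
for x in(338,339,340,341):print(x,onz("top",(x,203),115).round(1))
E
```

```text
t13.5 pos [473.8  13.6 111.4] rot [3.1402 0.0086 1.598 ] F [-2.8 12.4 -2.7] T [ 3.29  0.56 -0.18] w14.2 g60.0 q [ 0.15  0.6  -0.36  2.1   0.44  0.51 -0.51]
d tool [-1.74 -0.84 -0.59]
[[ 16  74 133 146 145 146 147 145 142 110  66  48  56  76 111 136 145 146
  143 143]
 [  9  58 129 146 146 144 147 146 137  92  40  16  14  34  81 128 145 146
  145 145]
 [  8  52 127 146 148 147 146 145 137  97  44  16  14  31  80 128 143 145
  145 143]
 [ 10  57 125 147 148 146 146 146 140 112  67  45  49  71 108 137 143 144
  146 146]
 [ 18  73 136 146 146 147 147 148 143 133 112 102 111 126 139 143 144 146
  146 146]]
338 [ 479.6 -262.6  115. ]
339 [ 479.6 -265.2  115. ]
340 [ 479.6 -267.8  115. ]
341 [ 479.6 -270.4  115. ]
```

Home: it is stiff at 12 N and the tip sticks out about 15 mm past the tail. Releasing, lifting and measuring the plates.

nudge_tcp(segments=[0,0,0,0,0,0,20,0,0,0,0,0,0,30,0,0,0,0,0,0,45,0,0,-5,0,0,0,45,0,0,-20,0,0,0,45,0,0,-35,0,0,0,60,0,0,-40,0,0,0,60,0,0,-40,0,0,0,60,0,0,-35,0,0,0,60,0,0,0,0,0,0,60,0,0,0,0,0,0,60])

```text
clock: 14.65
eef_pos: [473.9, 9.9, 287.2]
tool_rot: [3.14, 0.017, 1.593]
force: [-0.9, 0.3, -1.0]
width: 60.1
gripper_force: 0.0
```

```bash
python3 st.py
cat > pl.py <<'E'
from h import *
def plates(show=1):
    t=ctrl.get_image("top");s=ctrl.get_image("scene");out={}
    for n,im,box in(("top",t,(85,100,200,200)),("scene",s,(305,200,410,290))):
        x0,y0,x1,y1=box;h=cv2.cvtColor(im[y0:y1,x0:x1],cv2.COLOR_BGR2HSV);out[n]=[]
        m=((h[...,1]>120)&(h[...,2]>140)&(h[...,0]>107)&(h[...,0]<125)).astype(np.uint8)
        if n=="top" and show: print(h[15:60:6,20:80:8].reshape(-1,3)[:0])
        k,l,st,ce=cv2.connectedComponentsWithStats(m);out[n]=[(st[i].tolist(),(ce[i]+[x0,y0]).round(1)) for i in range(1,k) if 20<st[i,4]<200]
        w=((h[...,1]<50)&(h[...,2]>150)).astype(np.uint8);k,l,st,ce=cv2.connectedComponentsWithStats(w)
        out[n+"w"]=[(st[i].tolist(),(ce[i]+[x0,y0]).round(1)) for i in range(1,k) if st[i,4]>30]
    return t,s,out
if __name__=="__main__":
    t,s,o=plates();cv2.imwrite("pics/t5.png",t);cv2.imwrite("pics/s5.png",s)
    for k in o:print(k,[(a[2:],c.tolist()) for a,c in o[k]])
    for img,p in((t,(123,147)),(t,(139,143)),(s,(344,233)),(t,(175,190))):print(p,cv2.cvtColor(img,cv2.COLOR_BGR2HSV)[p[1]-1:p[1]+2,p[0]].tolist())
E
python3 pl.py
```

```text
t14.7 pos [473.9   9.9 287.2] rot [3.1397 0.0168 1.5928] F [-0.9  0.3 -1. ] T [-0.01  0.06 -0.03] w60.1 g0.0 q [ 0.3   0.34 -0.52  1.91  0.23  0.95 -0.31]
[]
top [([34, 17, 131], [122.0, 104.9]), ([29, 12, 110], [155.1, 104.4]), ([7, 6, 22], [183.3, 102.2]), ([13, 13, 39], [177.1, 111.9]), ([7, 11, 23], [131.1, 116.5]), ([10, 12, 24], [140.5, 116.8]), ([14, 14, 50], [106.2, 121.3]), ([9, 14, 76], [151.9, 141.7]), ([8, 14, 75], [137.7, 143.5]), ([10, 19, 59], [108.9, 149.3]), ([8, 13, 68], [121.3, 147.1]), ([11, 6, 24], [189.2, 146.9])]
topw [([9, 20, 124], [196.1, 124.7]), ([62, 27, 649], [131.7, 129.3]), ([63, 30, 772], [137.2, 164.2]), ([67, 43, 858], [184.4, 178.2])]
scene [([8, 11, 60], [371.2, 228.0]), ([9, 11, 62], [383.2, 227.0]), ([8, 11, 64], [341.3, 228.9]), ([8, 11, 66], [355.2, 228.9])]
scenew [([8, 16, 69], [375.5, 219.0]), ([8, 15, 70], [335.7, 220.6]), ([14, 14, 77], [349.9, 220.7]), ([12, 16, 77], [364.4, 220.2]), ([12, 18, 103], [384.6, 248.5]), ([17, 18, 118], [357.2, 251.0]), ([13, 18, 104], [373.1, 249.8]), ([15, 17, 114], [343.2, 250.9])]
(123, 147) [[108, 164, 194], [108, 163, 199], [108, 162, 201]]
(139, 143) [[108, 164, 201], [107, 162, 203], [107, 161, 204]]
(344, 233) [[110, 172, 188], [111, 172, 184], [110, 167, 150]]
(175, 190) [[107, 122, 174], [107, 119, 173], [107, 120, 174]]
```

```bash
cat > pl.py <<'E'
from h import *
def plates(save=None):
    t=ctrl.get_image("top")
    if save:cv2.imwrite(save,t)
    x0,y0,x1,y1=85,100,200,200;h=cv2.cvtColor(t[y0:y1,x0:x1],cv2.COLOR_BGR2HSV)
    m=((h[...,1]<45)&(h[...,2]>185)).astype(np.uint8);k,l,st,ce=cv2.connectedComponentsWithStats(m)
    W=[];E=[]
    for i in range(1,k):
        if 50<st[i,4]<160 and st[i,3]>11:
            ys,xs=np.nonzero(l==i);P=np.c_[xs+x0,ys+y0].astype(np.float32);r=cv2.fitLine(P,2,0,.01,.01).ravel();d=(P-r[2:])@r[:2]
            e=sorted([r[2:]+r[:2]*(d.min()-.3),r[2:]+r[:2]*(d.max()+.3)],key=lambda q:q[1]);W.append((ce[i]+[x0,y0],e,st[i,4]))
    up=sorted([w for w in W if w[0][1]<145],key=lambda w:w[0][0]);lo=sorted([w for w in W if w[0][1]>=145],key=lambda w:w[0][0])
    b=((h[...,1]>153)&(h[...,0]>104)&(h[...,2]>170)).astype(np.uint8);k,l,st,ce=cv2.connectedComponentsWithStats(b)
    tabs=sorted([(ce[i]+[x0,y0],st[i].tolist()) for i in range(1,k) if st[i,4]>40],key=lambda w:w[0][0])
    for u,v in zip(up,lo):
        A,B=onz("top",u[1][0],120),onz("top",v[1][1],120);a,c=onz("top",u[0],120),onz("top",v[0],120)
        print("ear mid",((A+B)/2).round(1)[:2],"len %.1f"%np.linalg.norm(A-B),"yaw(x axis) %.3f"%np.arctan2(a[1]-c[1],a[0]-c[0]))
    for c,stt in tabs:print("tab",onz("top",c,155).round(1)[:2],stt[2:])
if __name__=="__main__":plates("pics/t5.png")
E
python3 pl.py
python3 - <<'E'
from h import *
for a,b in(((341.3,228.9),0),((355.2,228.9),0),((371.2,228),0),((383.2,227),0)):print("scene tab centre",onz("scene",a,140).round(1))
tb=[(151.9,141.7),(137.7,143.5)];
print(tri((341.3,228.9),tb[0]),tri((355.2,228.9),tb[1]))
E
```

```text
ear mid [617.  320.7] len 139.7 yaw(x axis) 0.190
ear mid [626.2 290. ] len 140.0 yaw(x axis) 0.208
ear mid [633.9 250. ] len 139.2 yaw(x axis) 0.185
ear mid [638.5 212.2] len 139.9 yaw(x axis) 0.186
tab [615.7 319.3] [8, 13, 74]
tab [623.1 286. ] [6, 11, 53]
tab [631.5 243.7] [7, 12, 57]
tab [635.6 207.5] [6, 12, 55]
scene tab centre [626.9 212.  140. ]
scene tab centre [622.1 249.  140. ]
scene tab centre [613.7 291.8 140. ]
scene tab centre [606.3 324.  140. ]
(array([635.82606994, 209.45147663, 152.68206433]), np.float64(1.3949010624191842)) (array([631.60720801, 245.70655752, 153.30620876]), np.float64(1.619476001376538))
```

nudge_tcp(segments=[0,0,0,0,0.008,-0.084,60,0,0,0,0,0.008,-0.084,60,0,0,0,0,0,0,60,0,0,0,0,0,0,60])

```text
clock: 15.2
eef_pos: [473.3, 10.3, 285.5]
tool_rot: [-3.138, -0.001, 1.76]
force: [-0.7, -0.2, -0.5]
width: 59.9
gripper_force: 0.0
```

```bash
python3 st.py 637 211 200 1.761
```

```text
t15.2 pos [473.3  10.3 285.5] rot [-3.1384e+00 -6.0000e-04  1.7597e+00] F [-0.7 -0.2 -0.5] T [-0.   -0.02 -0.01] w59.9 g0.0 q [ 0.34  0.35 -0.56  1.91  0.23  0.95 -0.14]
d tool [166.35 198.76  84.97]
rv [-0.0032 -0.0006 -0.0013]
```

nudge_tcp(segments=[28,33,0,-0.003,0,0,60,28,33,0,0,0,0,60,28,33,10,0,0,0,60,28,33,25,0,0,0,60,28,33,25,0,0,0,60,26,33.7,25,0,0,0,60,0,0,0,0,0,0,60,0,0,0,0,0,0,60,0,0,0,0,0,0,60])

```text
clock: 16.1
eef_pos: [637.4, 210.3, 202.0]
tool_rot: [3.14, 0.001, 1.76]
force: [0.4, -0.1, 0.3]
width: 59.9
gripper_force: 0.0
```

```bash
python3 st.py 637 211 122 1.761
```

```text
t16.1 pos [637.4 210.3 202. ] rot [3.1398e+00 9.0000e-04 1.7605e+00] F [ 0.4 -0.1  0.3] T [ 0.04 -0.03 -0.04] w59.9 g0.0 q [-0.09  0.73 -0.49  1.48  0.38  1.03 -0.48]
d tool [ 0.86 -0.35 80.03]
rv [ 0.0017  0.0009 -0.0005]
```

```bash
python3 - <<'E'
from h import *
a=ctrl.get_image("top")[90:210,80:230];b=ctrl.get_image("scene")[190:310,290:440]
cv2.imwrite("pics/g6.png",np.hstack([cv2.resize(x,None,fx=2.6,fy=2.6,interpolation=2) for x in(a,b)]))
E
```

```text
(no output)
```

View pics/g6.png

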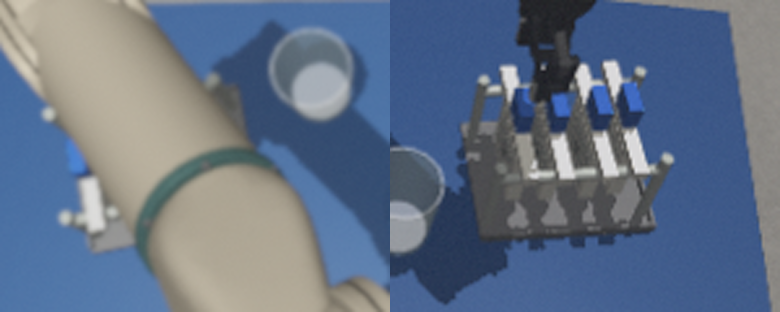

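The gripper stands above the plates nearest the press, and the arm blocks the top view. Trusting the triangulation, I'll descend in stages while watching the force.

nudge_tcp(segments=[1,0,20,0,0,0,60,0,0,20,0,0,0,60,0,0,10,0,0,0,60,0,0,0,0,0,0,60])

```text
clock: 16.6
eef_pos: [636.8, 210.9, 151.2]
tool_rot: [3.141, 0.001, 1.761]
force: [0.4, -0.5, -0.9]
width: 59.8
gripper_force: 0.0
```

nudge_tcp(segments=[0,0,12,0,0,0,60,0,0,12,0,0,0,60,0,0,6,0,0,0,60,0,0,0,0,0,0,60])

```text
clock: 17.0
eef_pos: [636.7, 211.8, 120.3]
tool_rot: [-3.141, 0.0, 1.762]
force: [-0.1, 0.9, -0.8]
width: 60.3
gripper_force: 0.0
```

nudge_tcp(segments=[0,0,0,0,0,0,50,0,0,0,0,0,0,40,0,0,0,0,0,0,25,0,0,0,0,0,0,25,0,0,0,0,0,0,25,0,0,0,0,0,0,25])

```text
clock: 17.6
eef_pos: [638.0, 212.5, 122.3]
tool_rot: [3.138, -0.001, 1.762]
force: [1.0, 0.2, 3.9]
width: 35.3
gripper_force: 60.3
```

```bash
python3 st.py 637 211 122 1.761
python3 - <<'E'
from h import *
b=ctrl.get_image("scene")[180:290,290:440]
cv2.imwrite("pics/g7.png",cv2.resize(b,None,fx=4,fy=4,interpolation=2))
E
```

```text
t17.6 pos [638.  212.5 122.3] rot [ 3.1385e+00 -5.0000e-04  1.7617e+00] F [1.  0.2 3.9] T [ 0.1   0.03 -0.04] w35.3 g60.3 q [-0.11  0.82 -0.46  1.54  0.43  0.88 -0.52]
d tool [-1.34 -1.23  0.28]
rv [ 0.0031 -0.0005  0.0007]
```

View pics/g7.png

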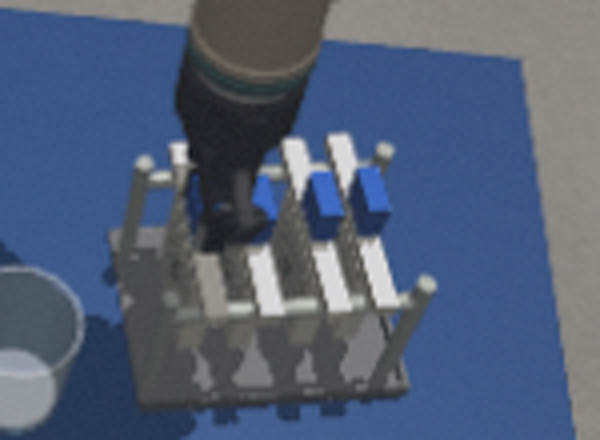

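The fingers are on the first tab (at (235,215)), and a width of 35 matches the 36 mm tab. Lifting and carrying.

nudge_tcp(segments=[0,0,-8,0,0,0,25,0,0,-20,0,0,0,25,0,0,-30,0,0,0,25,0,0,-35,0,0,0,25,0,0,-35,0,0,0,25,0,0,-30,0,0,0,25,0,0,-15,0,0,0,25,0,0,0,0,0,0.085,25,0,0,0,0,0,0.087,25,0,0,0,0,0,0,25,0,0,0,0,0,0,25,0,0,0,0,0,0,25])

```text
clock: 18.85
eef_pos: [636.8, 212.0, 294.2]
tool_rot: [3.141, -0.0, 1.591]
force: [0.0, 0.4, -1.6]
width: 35.1
gripper_force: 60.3
```

```bash
python3 st.py 529 -57.5 300 1.590
python3 - <<'E'
from h import *
b=ctrl.get_image("scene")[110:290,290:490]
cv2.imwrite("pics/g8.png",cv2.resize(b,None,fx=3,fy=3,interpolation=2))
E
```

```text
t18.9 pos [636.8 212.  294.2] rot [ 3.1410e+00 -1.0000e-04  1.5914e+00] F [ 0.   0.4 -1.6] T [-0.   -0.07  0.05] w35.1 g60.3 q [-0.1   0.64 -0.48  1.36  0.3   1.21 -0.58]
d tool [-267.25 -113.34   -5.92]
rv [ 0.0006 -0.0001  0.0014]
```

View pics/g8.png

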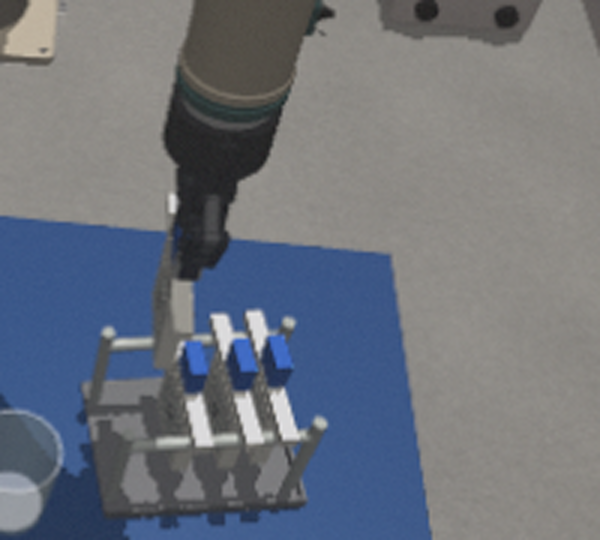

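The plate hangs upright from the gripper and three remain in the rack. Carrying it over the head to the first slot.

nudge_tcp(segments=[-25,-11,-4,0,0,0,25,-38,-16,0,0,0,0,25,-38,-16,0,0,0,0,25,-38,-16,0,0,0,0,25,-38,-16,0,0,0,0,25,-38,-16,0,0,0,0,25,-33,-14,0,0,0,0,25,-19,-8,0,0,0,0,25,0,0,0,0,0,0,25,0,0,0,0,0,0,25,0,0,0,0,0,0,25])

```text
clock: 20.0
eef_pos: [529.7, -55.5, 298.5]
tool_rot: [3.139, -0.001, 1.592]
force: [0.4, 0.9, -1.9]
width: 35.3
gripper_force: 60.5
```

```bash
python3 st.py 529 -57.5 160 1.590
python3 - <<'E'
from h import *
t=ctrl.get_image("top");s=ctrl.get_image("scene");cv2.imwrite("pics/t6.png",t);cv2.imwrite("pics/s6.png",s)
b=s[60:240,130:330];cv2.imwrite("pics/g9.png",np.hstack([cv2.resize(x,None,fx=2,fy=2.2,interpolation=2) for x in(b,t[90:270,180:370])]))
E
```

```text
t20.0 pos [529.7 -55.5 298.5] rot [ 3.1393e+00 -1.5000e-03  1.5920e+00] F [ 0.4  0.9 -1.9] T [ 0.   -0.01  0.03] w35.3 g60.5 q [ 0.4   0.42 -0.5   1.75  0.23  1.03 -0.16]
d tool [ -2.19  -1.03 138.48]
rv [ 0.0023 -0.0015  0.002 ]
```

View pics/g9.png

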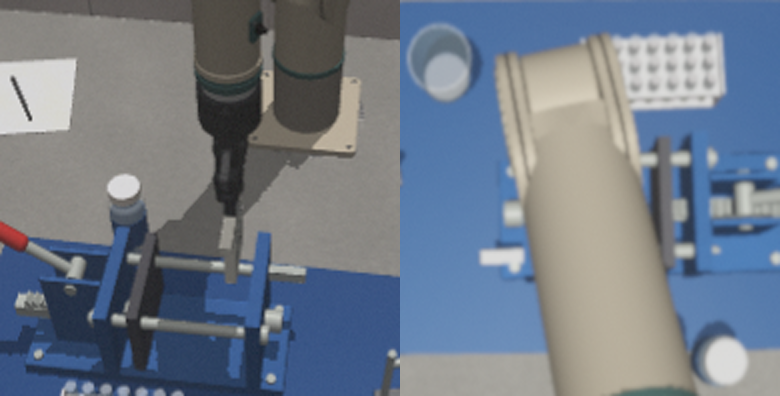

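The plate is above the slot between head and follower, and the bar's square end shows outside the head at (300,272). That was the last of my 14 viewed pictures, so from here I work by numbers only. Lowering with force checks.

nudge_tcp(segments=[-2,-1,25,0,0,0.002,25,0,0,35,0,0,0,25,0,0,20,0,0,0,25,0,0,0,0,0,0,25])

```text
clock: 20.5
eef_pos: [526.5, -58.0, 215.7]
tool_rot: [-3.137, -0.001, 1.59]
force: [-0.1, 0.2, -1.9]
width: 34.8
gripper_force: 60.5
```

nudge_tcp(segments=[0,0,20,0,0,0,25,0,0,20,0,0,0,25,0,0,15,0,0,0,25,0,0,0,0,0,0,25,0,0,0,0,0,0,25])

```text
clock: 21.0
eef_pos: [529.5, -58.4, 164.4]
tool_rot: [3.138, -0.001, 1.589]
force: [0.5, 0.4, -2.1]
width: 35.2
gripper_force: 60.5
```

```bash
python3 st.py 529 -57.5 141 1.590
```

```text
t21.0 pos [529.5 -58.4 164.4] rot [ 3.1383e+00 -6.0000e-04  1.5886e+00] F [ 0.5  0.4 -2.1] T [-0.    0.   -0.01] w35.2 g60.5 q [ 0.34  0.58 -0.43  1.91  0.35  0.72 -0.27]
d tool [ 0.85 -0.56 23.39]
rv [ 0.0033 -0.0006 -0.0014]
```

nudge_tcp(segments=[0,0,10,0,0,0,25,0,0,9,0,0,0,25,0,0,3,0,0,0,25,0,0,0,0,0,0,25,0,0,0,0,0,0,25])

```text
clock: 21.5
eef_pos: [528.6, -58.8, 141.3]
tool_rot: [3.14, -0.001, 1.588]
force: [0.1, 0.6, -1.5]
width: 35.3
gripper_force: 60.7
```

nudge_tcp(segments=[0,0,2,0,0,0,25,0,0,0,0,0,0,25,0,0,0,0,0,0,25])

```text
clock: 21.8
eef_pos: [528.5, -58.9, 139.4]
tool_rot: [3.14, -0.0, 1.588]
force: [0.4, -0.3, -2.4]
width: 34.9
gripper_force: 60.7
```

nudge_tcp(segments=[0,0,1.5,0,0,0,25,0,0,0,0,0,0,25,0,0,0,0,0,0,25])

```text
clock: 22.1
eef_pos: [528.6, -58.9, 139.0]
tool_rot: [3.139, 0.0, 1.588]
force: [-3.4, -0.5, 7.5]
width: 35.2
gripper_force: 61.9
```

```bash
python3 st.py
```

```text
t22.1 pos [528.6 -58.9 139. ] rot [3.1392e+00 2.0000e-04 1.5877e+00] F [-3.4 -0.5  7.5] T [0.02 0.34 0.02] w35.2 g61.9 q [ 0.33  0.62 -0.41  1.93  0.38  0.67 -0.29]
```

nudge_tcp(segments=[0,0,-0.5,0,0,0,40,0,0,0,0,0,0,50,0,0,0,0,0,0,58,0,0,-10,0,0,0,58,0,0,-30,0,0,0,60,0,0,-40,0,0,0,60,0,0,-40,0,0,-0.085,60,0,0,-25,0,0,-0.087,60,0,0,0,0,0,0,60,0,0,0,0,0,0,60,0,0,0,0,0,0,60])

```text
clock: 23.2
eef_pos: [527.4, -59.2, 282.4]
tool_rot: [-3.141, -0.001, 1.759]
force: [-0.3, 0.6, -0.2]
width: 59.8
gripper_force: 0.0
```

```bash
python3 pl.py
cat > inp.py <<'E'
from h import *   # blue tabs / white ears inside the press, top view, at z=137 (ear tops)
t=ctrl.get_image("top");x0,y0,x1,y1=238,150,315,215;h=cv2.cvtColor(t[y0:y1,x0:x1],cv2.COLOR_BGR2HSV)
m=((h[...,1]<45)&(h[...,2]>185)).astype(np.uint8);k,l,st,ce=cv2.connectedComponentsWithStats(m)
for i in range(1,k):
    if st[i,4]>40:print(st[i].tolist(),onz("top",ce[i]+[x0,y0],137).round(1)[:2])
E
python3 inp.py
python3 st.py 633.9 250 200 1.761
```

```text
ear mid [617.1 320.6] len 139.7 yaw(x axis) 0.189
ear mid [626.2 290. ] len 140.0 yaw(x axis) 0.208
ear mid [633.5 250.3] len 138.5 yaw(x axis) 0.190
tab [615.5 319.2] [8, 13, 73]
tab [623.1 286. ] [6, 11, 53]
tab [631.9 243.8] [7, 12, 57]
[0, 0, 9, 29, 100] [577.9 -18.4]
[7, 0, 6, 19, 64] [591.  -32.5]
[57, 0, 12, 16, 70] [ 593.  -163.7]
t23.3 pos [527.5 -59.  282.2] rot [-3.1408e+00 -9.0000e-04  1.7595e+00] F [-0.4 -0.1  0.5] T [-0.02 -0.    0.03] w60.1 g0.0 q [ 0.44  0.44 -0.55  1.77  0.27  1.   -0.03]
d tool [283.48 162.54  82.29]
rv [-0.0008 -0.0009 -0.0015]
```

nudge_tcp(segments=[20,11,0,0,0,0,60,38,22,0,0,0,0,60,38,22,0,0,0,0,60,38,22,0,0,0,0,60,38,22,10,0,0,0,60,38,22,20,0,0,0,60,38,22,25,0,0,0,60,35.5,19.5,27,0,0,0,60,0,0,0,0,0,0,60,0,0,0,0,0,0,60,0,0,0,0,0,0,60])

```text
clock: 24.4
eef_pos: [634.8, 248.1, 201.7]
tool_rot: [3.14, 0.001, 1.758]
force: [-0.8, -0.2, -0.1]
width: 59.9
gripper_force: 0.0
```

```bash
python3 st.py 633.9 250 122 1.761
python3 - <<'E'
from h import *
s=ctrl.get_image("scene");h=cv2.cvtColor(s,cv2.COLOR_BGR2HSV)
x0,y0,x1,y1=205,160,265,230;c=h[y0:y1,x0:x1]
m=((c[...,1]<50)&(c[...,2]>140)).astype(np.uint8);k,l,st,ce=cv2.connectedComponentsWithStats(m)
for i in range(1,k):
    if st[i,4]>15:print("w",st[i].tolist(),(ce[i]+[x0,y0]).round(1),onz("scene",ce[i]+[x0,y0],137).round(1))
m=((c[...,1]>150)&(c[...,2]>150)&(c[...,0]>105)).astype(np.uint8);k,l,st,ce=cv2.connectedComponentsWithStats(m)
for i in range(1,k):
    if st[i,4]>15:print("b",st[i].tolist(),(ce[i]+[x0,y0]).round(1),onz("scene",ce[i]+[x0,y0],155).round(1))
E
python3 inp.py
```

```text
t24.4 pos [634.8 248.1 201.7] rot [3.1404e+00 1.2000e-03 1.7585e+00] F [-0.8 -0.2 -0.1] T [-0.07  0.03 -0.01] w59.9 g0.0 q [-0.15  0.75 -0.49  1.44  0.38  1.05 -0.53]
d tool [ 2.11 -0.66 79.74]
rv [ 0.0012  0.0012 -0.0025]
w [0, 0, 47, 19, 584] [231.1 167.2] [ 441.  -121.1  137. ]
w [3, 17, 34, 5, 103] [224.7 178.9] [ 489.8 -131.6  137. ]
w [0, 36, 47, 16, 230] [233.2 205.8] [585.1 -89.3 137. ]
w [55, 48, 4, 6, 18] [261.8 210.3] [590.6  -7.4 137. ]
b [38, 21, 6, 8, 30] [245.3 184.7] [519.3 -64.7 155. ]
[13, 6, 56, 19, 276] [578.9 -91.4]
[31, 53, 40, 4, 123] [ 475.3 -133.9]
```

nudge_tcp(segments=[2,-0.5,20,0,0,0,60,0,0,20,0,0,0,60,0,0,10,0,0,0,60,0,0,0,0,0,0,60])

```text
clock: 24.9
eef_pos: [633.4, 249.8, 151.1]
tool_rot: [-3.141, 0.001, 1.758]
force: [-0.6, -0.1, 0.6]
width: 60.0
gripper_force: 0.0
```

nudge_tcp(segments=[0,0,12,0,0,0,60,0,0,12,0,0,0,60,0,0,6,0,0,0,60,0,0,0,0,0,0,60])

```text
clock: 25.3
eef_pos: [633.1, 251.1, 120.5]
tool_rot: [-3.141, 0.0, 1.76]
force: [-0.1, 0.6, 0.2]
width: 60.0
gripper_force: 0.0
```

nudge_tcp(segments=[0,0,0,0,0,0,50,0,0,0,0,0,0,40,0,0,0,0,0,0,25,0,0,0,0,0,0,25,0,0,0,0,0,0,25,0,0,0,0,0,0,25])

```text
clock: 25.9
eef_pos: [634.1, 251.8, 122.5]
tool_rot: [3.139, -0.001, 1.76]
force: [-0.7, -0.3, 4.4]
width: 35.1
gripper_force: 60.1
```

```bash
python3 st.py
```

```text
t25.9 pos [634.1 251.8 122.5] rot [ 3.1390e+00 -5.0000e-04  1.7598e+00] F [-0.7 -0.3  4.4] T [-0.07  0.4   0.01] w35.1 g60.1 q [-0.17  0.83 -0.46  1.51  0.43  0.9  -0.58]
```

nudge_tcp(segments=[0,0,-8,0,0,0,25,0,0,-20,0,0,0,25,0,0,-30,0,0,0,25,0,0,-35,0,0,0,25,0,0,-35,0,0,0,25,0,0,-30,0,0,0,25,0,0,-19,0,0,0,25,0,0,0,0,0,0.085,25,0,0,0,0,0,0.085,25,0,0,0,0,0,0,25,0,0,0,0,0,0,25,0,0,0,0,0,0,25])

```text
clock: 27.1
eef_pos: [633.4, 251.3, 298.5]
tool_rot: [3.141, -0.0, 1.591]
force: [0.1, -0.5, -1.5]
width: 35.0
gripper_force: 60.2
```

```bash
python3 st.py 529.5 -90 300 1.590
```

```text
t27.1 pos [633.4 251.3 298.5] rot [ 3.1406e+00 -2.0000e-04  1.5912e+00] F [ 0.1 -0.5 -1.5] T [ 0.02 -0.02 -0.  ] w35.0 g60.2 q [-0.16  0.66 -0.48  1.32  0.3   1.23 -0.64]
d tool [-339.1  -110.88   -1.64]
rv [ 0.001  -0.0002  0.0012]
```

nudge_tcp(segments=[-20,-6.5,-2,0,0,0,25,-38,-12.5,0,0,0,0,25,-40,-13,0,0,0,0,25,-40,-13,0,0,0,0,25,-40,-13,0,0,0,0,25,-40,-13,0,0,0,0,25,-40,-13,0,0,0,0,25,-40,-13,0,0,0,0,25,-28,-9.5,0,0,0,0,25,-14,-4.5,0,0,0,0,25,0,0,0,0,0,0,25,0,0,0,0,0,0,25])

```text
clock: 28.3
eef_pos: [529.7, -88.8, 300.7]
tool_rot: [3.139, -0.002, 1.592]
force: [-0.2, 0.5, -3.0]
width: 35.2
gripper_force: 60.3
```

nudge_tcp(segments=[0,0,0,0,0,0,25,0,0,0,0,0,0,25])

```text
clock: 28.5
eef_pos: [529.6, -88.6, 300.6]
tool_rot: [3.14, -0.001, 1.593]
force: [0.1, -0.2, -1.1]
width: 34.9
gripper_force: 60.3
```

```bash
python3 st.py 529.6 -91 164 1.590
```

```text
t28.5 pos [529.6 -88.6 300.6] rot [ 3.1396e+00 -1.4000e-03  1.5930e+00] F [ 0.1 -0.2 -1.1] T [-0.01  0.06 -0.04] w34.9 g60.3 q [ 0.46  0.42 -0.5   1.73  0.23  1.04 -0.1 ]
d tool [ -2.64  -0.31 136.59]
rv [ 0.002  -0.0014  0.003 ]
```

nudge_tcp(segments=[-2,-0.5,25,0,0,0.003,25,0,0,35,0,0,0,25,0,0,20,0,0,0,25,0,0,0,0,0,0,25])

```text
clock: 28.9
eef_pos: [526.8, -91.4, 218.0]
tool_rot: [-3.137, -0.002, 1.589]
force: [0.2, 0.2, -1.2]
width: 34.7
gripper_force: 60.3
```

nudge_tcp(segments=[0,0,20,0,0,0,25,0,0,20,0,0,0,25,0,0,15,0,0,0,25,0,0,0,0,0,0,25,0,0,0,0,0,0,25])

```text
clock: 29.4
eef_pos: [529.9, -92.0, 166.7]
tool_rot: [3.138, -0.0, 1.588]
force: [0.1, -0.4, -1.7]
width: 34.9
gripper_force: 60.3
```

nudge_tcp(segments=[0,0,10,0,0,0,25,0,0,9,0,0,0,25,0,0,4,0,0,0,25,0,0,0,0,0,0,25,0,0,0,0,0,0,25])

```text
clock: 29.9
eef_pos: [528.9, -92.5, 142.5]
tool_rot: [3.14, -0.001, 1.587]
force: [-0.7, -0.4, -0.9]
width: 35.2
gripper_force: 60.5
```

nudge_tcp(segments=[0,0,1.5,0,0,0,25,0,0,0,0,0,0,25,0,0,0,0,0,0,25])

```text
clock: 30.2
eef_pos: [528.9, -92.6, 141.2]
tool_rot: [3.14, -0.0, 1.587]
force: [-0.2, 0.3, -1.4]
width: 34.8
gripper_force: 60.5
```

```bash
python3 st.py
```

```text
t30.2 pos [528.9 -92.6 141.2] rot [ 3.1398e+00 -4.0000e-04  1.5868e+00] F [-0.2  0.3 -1.4] T [0.   0.02 0.05] w34.8 g60.5 q [ 0.39  0.62 -0.41  1.92  0.37  0.68 -0.22]
```

nudge_tcp(segments=[0,0,1.5,0,0,0,25,0,0,1.2,0,0,0,25,0,0,0,0,0,0,25,0,0,0,0,0,0,25])

```text
clock: 30.6
eef_pos: [529.1, -92.6, 139.3]
tool_rot: [3.139, 0.0, 1.587]
force: [-2.8, -0.3, 6.2]
width: 34.9
gripper_force: 61.5
```

nudge_tcp(segments=[0,0,-0.5,0,0,0,40,0,0,0,0,0,0,50,0,0,0,0,0,0,58,0,0,-10,0,0,0,58,0,0,-30,0,0,0,60,0,0,-40,0,0,0,60,0,0,-40,0,0,-0.085,60,0,0,-25,0,0,-0.087,60,0,0,0,0,0,0,60,0,0,0,0,0,0,60,0,0,0,0,0,0,60])

```text
clock: 31.7
eef_pos: [527.7, -92.8, 283.0]
tool_rot: [-3.141, -0.001, 1.758]
force: [0.1, -0.2, -0.4]
width: 60.0
gripper_force: 0.0
```

```bash
python3 pl.py
python3 st.py 626.2 290 200 1.765
```

```text
ear mid [617.1 320.6] len 139.7 yaw(x axis) 0.190
ear mid [626.2 290. ] len 140.0 yaw(x axis) 0.208
ear mid [634.7 223.7] len 144.7 yaw(x axis) 0.237
tab [615.9 319.2] [8, 13, 75]
tab [623.7 286.2] [6, 12, 54]
t31.8 pos [527.7 -92.7 282.7] rot [-3.1408e+00 -9.0000e-04  1.7582e+00] F [-0.9  0.  -0.2] T [-0.03 -0.06 -0.07] w60.2 g0.0 q [ 0.49  0.45 -0.54  1.76  0.27  1.01  0.04]
d tool [357.55 168.14  82.92]
rv [-0.0008 -0.0009 -0.0068]
```

nudge_tcp(segments=[20,9,0,0,0,-0.007,60,38,18,0,0,0,0,60,40,19,0,0,0,0,60,40,19,0,0,0,0,60,40,19,0,0,0,0,60,40,19,0,0,0,0,60,40,19,10,0,0,0,60,40,19,20,0,0,0,60,38,18,25,0,0,0,60,22,9,27,0,0,0,60,0,0,0,0,0,0,60,0,0,0,0,0,0,60])

```text
clock: 32.95
eef_pos: [623.3, 290.9, 200.1]
tool_rot: [-3.139, 0.001, 1.767]
force: [1.4, -0.7, 0.3]
width: 59.9
gripper_force: 0.0
```

nudge_tcp(segments=[0,0,0,0,0,0,60,0,0,0,0,0,0,60])

```text
clock: 33.15
eef_pos: [625.3, 289.6, 203.4]
tool_rot: [3.138, 0.0, 1.763]
force: [0.7, -0.0, 0.3]
width: 59.9
gripper_force: 0.0
```

```bash
python3 st.py 626.2 290 122 1.765
```

```text
t33.1 pos [625.3 289.6 203.4] rot [3.1381e+00 4.0000e-04 1.7635e+00] F [ 0.7 -0.   0.3] T [0.01 0.02 0.04] w59.9 g0.0 q [-0.21  0.75 -0.5   1.42  0.38  1.06 -0.59]
d tool [ 0.26  0.64 81.37]
rv [ 0.0035  0.0004 -0.0015]
```

nudge_tcp(segments=[0,0,20,0,0,0,60,0,0,20,0,0,0,60,0,0,10,0,0,0,60,0,0,0,0,0,0,60])

```text
clock: 33.55
eef_pos: [624.1, 289.7, 151.4]
tool_rot: [-3.141, 0.001, 1.765]
force: [0.4, -1.0, 0.3]
width: 60.0
gripper_force: 0.0
```

nudge_tcp(segments=[0,0,12,0,0,0,60,0,0,12,0,0,0,60,0,0,6,0,0,0,60,0,0,0,0,0,0,60])

```text
clock: 33.95
eef_pos: [623.8, 290.7, 120.8]
tool_rot: [-3.141, 0.001, 1.766]
force: [-0.1, 0.1, -0.0]
width: 59.8
gripper_force: 0.0
```

nudge_tcp(segments=[0,0,0,0,0,0,50,0,0,0,0,0,0,40,0,0,0,0,0,0,25,0,0,0,0,0,0,25,0,0,0,0,0,0,25,0,0,0,0,0,0,25])

```text
clock: 34.55
eef_pos: [624.8, 291.6, 122.9]
tool_rot: [3.139, -0.001, 1.766]
force: [-1.2, -0.0, 5.1]
width: 35.0
gripper_force: 60.1
```

```bash
python3 st.py
```

```text
t34.5 pos [624.8 291.6 122.9] rot [ 3.1389e+00 -8.0000e-04  1.7657e+00] F [-1.2 -0.   5.1] T [ 0.01  0.49 -0.01] w35.0 g60.1 q [-0.23  0.84 -0.46  1.48  0.43  0.92 -0.63]
```

nudge_tcp(segments=[0,0,-8,0,0,0,25,0,0,-20,0,0,0,25,0,0,-30,0,0,0,25,0,0,-35,0,0,0,25,0,0,-35,0,0,0,25,0,0,-30,0,0,0,25,0,0,-19,0,0,0,25,0,0,0,0,0,0.088,25,0,0,0,0,0,0.09,25,0,0,0,0,0,0,25,0,0,0,0,0,0,25,0,0,0,0,0,0,25])

```text
clock: 35.75
eef_pos: [624.1, 290.9, 298.8]
tool_rot: [3.141, -0.0, 1.589]
force: [-0.3, -0.4, -1.4]
width: 35.0
gripper_force: 60.1
```

```bash
python3 st.py 530 -123 301 1.590
```

```text
t35.8 pos [624.1 290.9 298.8] rot [ 3.1405e+00 -1.0000e-04  1.5892e+00] F [-0.3 -0.4 -1.4] T [-0.    0.05 -0.02] w35.0 g60.1 q [-0.23  0.67 -0.48  1.3   0.31  1.25 -0.7 ]
d tool [-412.11 -101.74   -2.32]
rv [ 0.0011 -0.0001 -0.0008]
```

nudge_tcp(segments=[-20,-5,-2,0,0,0,25,-38,-9.4,0,0,0,0,25,-44,-10.9,0,0,0,0,25,-44,-10.9,0,0,0,0,25,-44,-10.9,0,0,0,0,25,-44,-10.9,0,0,0,0,25,-44,-10.9,0,0,0,0,25,-44,-10.9,0,0,0,0,25,-44,-10.9,0,0,0,0,25,-32,-7.8,0,0,0,0,25,-16,-4,0,0,0,0,25,0,0,0,0,0,0,25])

```text
clock: 36.95
eef_pos: [527.8, -128.3, 300.6]
tool_rot: [3.141, 0.001, 1.583]
force: [-0.1, 0.6, -1.4]
width: 34.8
gripper_force: 60.3
```

nudge_tcp(segments=[0,0,0,0,0,0,25,0,0,0,0,0,0,25,0,0,0,0,0,0,25])

```text
clock: 37.25
eef_pos: [529.2, -122.8, 300.9]
tool_rot: [3.14, -0.001, 1.591]
force: [0.4, -0.4, -1.5]
width: 35.1
gripper_force: 60.3
```

```bash
python3 st.py 529.8 -123 164 1.590
```

```text
t37.2 pos [ 529.2 -122.8  300.9] rot [ 3.1396e+00 -1.1000e-03  1.5908e+00] F [ 0.4 -0.4 -1.5] T [-0.    0.02  0.  ] w35.1 g60.3 q [ 0.51  0.43 -0.49  1.72  0.23  1.05 -0.03]
d tool [ -0.36   0.38 136.92]
rv [ 0.0019 -0.0011  0.0008]
```

nudge_tcp(segments=[0,0.5,25,0,0,0.001,25,0,0,35,0,0,0,25,0,0,20,0,0,0,25,0,0,0,0,0,0,25])

```text
clock: 37.65
eef_pos: [527.5, -123.3, 218.3]
tool_rot: [-3.137, -0.002, 1.589]
force: [-0.1, -0.1, -1.8]
width: 35.0
gripper_force: 60.3
```

nudge_tcp(segments=[0,0,20,0,0,0,25,0,0,20,0,0,0,25,0,0,15,0,0,0,25,0,0,0,0,0,0,25,0,0,0,0,0,0,25])

```text
clock: 38.15
eef_pos: [530.5, -124.0, 167.0]
tool_rot: [3.138, -0.0, 1.588]
force: [0.4, 0.2, -1.0]
width: 34.8
gripper_force: 60.3
```

nudge_tcp(segments=[0,0,10,0,0,0,25,0,0,9,0,0,0,25,0,0,4,0,0,0,25,0,0,0,0,0,0,25,0,0,0,0,0,0,25])

```text
clock: 38.65
eef_pos: [529.5, -124.5, 142.8]
tool_rot: [3.14, -0.001, 1.587]
force: [0.3, -0.1, -2.4]
width: 35.1
gripper_force: 60.4
```

nudge_tcp(segments=[0,0,2.2,0,0,0,25,0,0,1.8,0,0,0,25,0,0,0,0,0,0,25,0,0,0,0,0,0,25])

```text
clock: 39.05
eef_pos: [529.8, -124.6, 139.6]
tool_rot: [3.139, 0.0, 1.587]
force: [-2.0, -0.5, 4.8]
width: 35.1
gripper_force: 61.1
```

```bash
python3 st.py
```

```text
t39.0 pos [ 529.8 -124.6  139.6] rot [3.1391 0.     1.5867] F [-2.  -0.5  4.8] T [0.07 0.18 0.02] w35.1 g61.1 q [ 0.44  0.63 -0.4   1.9   0.37  0.69 -0.16]
```

nudge_tcp(segments=[0,0,-0.5,0,0,0,40,0,0,0,0,0,0,50,0,0,0,0,0,0,58,0,0,-10,0,0,0,58,0,0,-30,0,0,0,60,0,0,-40,0,0,0,60,0,0,-40,0,0,-0.085,60,0,0,-25,0,0,-0.087,60,0,0,0,0,0,0,60,0,0,0,0,0,0,60,0,0,0,0,0,0,60])

```text
clock: 40.15
eef_pos: [528.4, -124.7, 283.4]
tool_rot: [-3.141, -0.001, 1.758]
force: [0.1, 0.5, -0.5]
width: 59.9
gripper_force: 0.0
```

```bash
python3 pl.py
python3 st.py 616.8 320.8 200 1.761
```

```text
ear mid [617.  320.6] len 139.7 yaw(x axis) 0.190
ear mid [631.4 240.6] len 168.3 yaw(x axis) 0.223
tab [615.7 319.3] [8, 13, 74]
t40.2 pos [ 528.3 -124.6  283.2] rot [-3.1408e+00 -1.1000e-03  1.7582e+00] F [-0.3 -0.2  0.1] T [ 0.03 -0.01  0.01] w60.3 g0.0 q [ 0.55  0.46 -0.54  1.74  0.27  1.02  0.1 ]
d tool [420.99 169.95  83.5 ]
rv [-0.0008 -0.0011 -0.0028]
```

nudge_tcp(segments=[20,8,0,0,0,-0.003,60,40,16,0,0,0,0,60,44,18,0,0,0,0,60,44,18,0,0,0,0,60,44,18,0,0,0,0,60,44,18,0,0,0,0,60,44,18,0,0,0,0,60,44,18,20,0,0,0,60,44,18,20,0,0,0,60,35,14,20,0,0,0,60,18,6,22,0,0,0,60,0,0,0,0,0,0,60])

```text
clock: 41.4
eef_pos: [612.0, 321.4, 198.5]
tool_rot: [-3.135, -0.0, 1.767]
force: [-0.8, -0.7, 0.3]
width: 59.8
gripper_force: 0.0
```

nudge_tcp(segments=[0,0,0,0,0,0,60,0,0,0,0,0,0,60,0,0,0,0,0,0,60])

```text
clock: 41.7
eef_pos: [616.9, 316.7, 205.0]
tool_rot: [3.138, 0.0, 1.759]
force: [0.0, 0.8, 0.1]
width: 60.0
gripper_force: 0.0
```

```bash
python3 st.py 616.8 320.8 122 1.761
```

```text
t41.7 pos [616.9 316.7 205. ] rot [3.1383e+00 4.0000e-04 1.7594e+00] F [0.  0.8 0.1] T [ 0.03 -0.    0.  ] w60.0 g0.0 q [-0.25  0.76 -0.49  1.4   0.38  1.07 -0.63]
d tool [ 4.11  0.41 83.05]
rv [ 0.0033  0.0004 -0.0016]
```

nudge_tcp(segments=[3.5,0,20,0,0,-0.001,60,0,0.4,20,0,0,0,60,0,0,10,0,0,0,60,0,0,0,0,0,0,60])

```text
clock: 42.1
eef_pos: [615.4, 320.2, 153.0]
tool_rot: [-3.141, 0.001, 1.762]
force: [-0.1, 0.2, 0.0]
width: 60.1
gripper_force: 0.0
```

nudge_tcp(segments=[0,0,12,0,0,0,60,0,0,12,0,0,0,60,0,0,8,0,0,0,60,0,0,0,0,0,0,60])

```text
clock: 42.5
eef_pos: [614.9, 321.1, 120.2]
tool_rot: [-3.141, 0.001, 1.763]
force: [-0.4, -0.8, -0.3]
width: 60.0
gripper_force: 0.0
```

nudge_tcp(segments=[0,0,0,0,0,0,50,0,0,0,0,0,0,40,0,0,0,0,0,0,25,0,0,0,0,0,0,25,0,0,0,0,0,0,25,0,0,0,0,0,0,25])

```text
clock: 43.1
eef_pos: [616.1, 322.2, 122.7]
tool_rot: [3.139, -0.001, 1.763]
force: [-0.6, -0.2, 4.5]
width: 35.2
gripper_force: 60.0
```

```bash
python3 st.py
```

```text
t43.1 pos [616.1 322.2 122.7] rot [ 3.1388e+00 -7.0000e-04  1.7628e+00] F [-0.6 -0.2  4.5] T [-0.06  0.24  0.  ] w35.2 g60.0 q [-0.27  0.85 -0.46  1.47  0.43  0.93 -0.67]
```

nudge_tcp(segments=[0,0,-8,0,0,0,25,0,0,-20,0,0,0,25,0,0,-30,0,0,0,25,0,0,-35,0,0,0,25,0,0,-35,0,0,0,25,0,0,-30,0,0,0,25,0,0,-19,0,0,0,25,0,0,0,0,0,0.085,25,0,0,0,0,0,0.087,25,0,0,0,0,0,0,25,0,0,0,0,0,0,25,0,0,0,0,0,0,25])

```text
clock: 44.3
eef_pos: [615.3, 321.6, 298.5]
tool_rot: [3.141, -0.0, 1.592]
force: [0.0, -0.1, -1.9]
width: 35.5
gripper_force: 60.3
```

```bash
python3 inp.py
python3 st.py 530.3 -153 301 1.590
```

```text
[13, 6, 56, 19, 472] [577.5 -98.1]
[15, 40, 56, 22, 512] [ 483.1 -100.8]
t44.4 pos [615.3 321.5 298.5] rot [ 3.1407e+00 -1.0000e-04  1.5919e+00] F [-0.6 -0.4 -1.4] T [ 0.03 -0.02 -0.01] w35.3 g60.3 q [-0.28  0.68 -0.48  1.28  0.31  1.26 -0.74]
d tool [-472.64  -95.     -2.61]
rv [ 0.0009 -0.0001  0.0019]
```

nudge_tcp(segments=[-20,-4,-2,0,0,0,25,-40,-8,0,0,0,0,25,-44,-8.8,0,0,0,0,25,-44,-8.8,0,0,0,0,25,-44,-8.8,0,0,0,0,25,-44,-8.8,0,0,0,0,25,-44,-8.8,0,0,0,0,25,-44,-8.8,0,0,0,0,25,-44,-8.8,0,0,0,0,25,-44,-8.8,0,0,0,0,25,-36,-8,0,0,0,0,25,-24,-4.5,0,0,0,0,25])

```text
clock: 45.55
eef_pos: [528.8, -155.9, 300.5]
tool_rot: [3.141, 0.001, 1.588]
force: [0.2, -0.1, -2.0]
width: 34.9
gripper_force: 60.4
```

nudge_tcp(segments=[0,0,0,0,0,0,25,0,0,0,0,0,0,25,0,0,0,0,0,0,25,0,0,0,0,0,0,25])

```text
clock: 45.95
eef_pos: [530.4, -150.6, 300.7]
tool_rot: [3.14, -0.001, 1.593]
force: [0.2, 0.7, -2.2]
width: 35.1
gripper_force: 60.5
```

```bash
python3 st.py 530.3 -153 164 1.590
python3 - <<'E'
from h import *
t=ctrl.get_image("top");h=cv2.cvtColor(t,cv2.COLOR_BGR2HSV)
for r in (155,157,160): print(r,[(int(a),int(b)) for a,b in h[r,290:316,1:]])
E
```

```text
t46.0 pos [ 530.4 -150.6  300.7] rot [ 3.1396e+00 -1.0000e-03  1.5935e+00] F [ 0.2  0.7 -2.2] T [ 0.04  0.06 -0.03] w35.1 g60.5 q [ 0.56  0.44 -0.49  1.7   0.23  1.06  0.02]
d tool [ -2.58  -0.39 136.69]
rv [ 0.002  -0.001   0.0035]
155 [(117, 151), (63, 129), (10, 124), (31, 132), (30, 112), (9, 82), (14, 75), (23, 100), (34, 129), (35, 131), (38, 115), (38, 121), (36, 162), (33, 195), (32, 207), (31, 209), (30, 202), (31, 180), (34, 163), (32, 182), (31, 203), (32, 209), (32, 208), (33, 199), (35, 184), (37, 173)]
157 [(106, 127), (37, 103), (24, 116), (34, 128), (32, 113), (18, 87), (13, 79), (23, 99), (35, 123), (38, 121), (36, 107), (36, 120), (34, 163), (31, 196), (32, 210), (31, 213), (30, 206), (32, 186), (34, 167), (34, 186), (31, 206), (30, 212), (30, 210), (32, 200), (35, 184), (37, 172)]
160 [(25, 101), (13, 81), (18, 102), (31, 130), (37, 132), (32, 112), (28, 100), (33, 107), (36, 114), (31, 106), (33, 100), (38, 121), (34, 164), (31, 196), (30, 210), (30, 213), (31, 207), (32, 186), (32, 167), (33, 185), (32, 205), (31, 208), (32, 200), (34, 186), (37, 173), (36, 169)]
```

nudge_tcp(segments=[-2.5,-0.3,25,0,0,0.003,25,0,0,35,0,0,0,25,0,0,20,0,0,0,25,0,0,0,0,0,0,25])

```text
clock: 46.4
eef_pos: [527.9, -153.5, 217.9]
tool_rot: [-3.137, -0.002, 1.589]
force: [-1.6, 0.3, -2.9]
width: 35.2
gripper_force: 60.5
```

nudge_tcp(segments=[0,0,20,0,0,0,25,0,0,20,0,0,0,25,0,0,15,0,0,0,25,0,0,0,0,0,0,25,0,0,0,0,0,0,25])

```text
clock: 46.9
eef_pos: [531.0, -154.3, 166.7]
tool_rot: [3.138, -0.0, 1.588]
force: [-0.2, 0.4, -1.9]
width: 35.1
gripper_force: 60.5
```

nudge_tcp(segments=[0,0,10,0,0,0,25,0,0,9,0,0,0,25,0,0,4,0,0,0,25,0,0,0,0,0,0,25,0,0,0,0,0,0,25])

```text
clock: 47.4
eef_pos: [530.0, -154.5, 142.5]
tool_rot: [3.14, -0.001, 1.588]
force: [-0.4, -0.3, -1.6]
width: 34.9
gripper_force: 60.7
```

nudge_tcp(segments=[0,0,2.2,0,0,0,25,0,0,1.6,0,0,0,25,0,0,0,0,0,0,25,0,0,0,0,0,0,25])

```text
clock: 47.8
eef_pos: [530.3, -154.6, 139.4]
tool_rot: [3.139, 0.0, 1.588]
force: [-1.7, 1.4, 4.5]
width: 35.3
gripper_force: 61.4
```

```bash
python3 st.py
```

```text
t47.8 pos [ 530.3 -154.6  139.4] rot [3.139  0.     1.5878] F [-1.7  1.4  4.5] T [ 0.06  0.08 -0.01] w35.3 g61.4 q [ 0.49  0.64 -0.4   1.88  0.37  0.7  -0.1 ]
```

nudge_tcp(segments=[0,0,-0.5,0,0,0,40,0,0,0,0,0,0,50,0,0,0,0,0,0,58,0,0,-10,0,0,0,58,0,0,-30,0,0,0,50,0,0,-40,0,0,0,30,0,0,-40,0,0,0,10,0,0,-30,0,0,0,0,0,0,0,0,0,0,0,0,0,0,0,0,0,0,0,0,0,0,0,0,0])

```text
clock: 48.9
eef_pos: [528.9, -154.6, 288.3]
tool_rot: [-3.141, -0.001, 1.588]
force: [0.1, -0.0, -1.0]
width: 0.0
gripper_force: 0.0
```

```bash
python3 st.py 535 -398 290 1.590
```

```text
t48.9 pos [ 528.9 -154.6  288.3] rot [-3.1411e+00 -8.0000e-04  1.5877e+00] F [ 0.1 -0.  -1. ] T [-0.01  0.04  0.05] w0.0 g0.0 q [ 0.56  0.46 -0.48  1.71  0.24  1.03  0.01]
d tool [-243.46    2.02   -1.85]
rv [-0.0005 -0.0008 -0.0023]
```

nudge_tcp(segments=[-20,0,0,0,0,-0.002,0,-40,0,0,0,0,0,0,-40,0,0,0,0,0,0,-40,0,0,0,0,0,0,-40,1,0,0,0,0,0,-38,1,0,0,0,0,0,-25.5,0,0,0,0,0,0,0,0,0,0,0,0,0,0,0,0,0,0,0,0,0,0,0,0,0,0,0])

```text
clock: 49.9
eef_pos: [536.5, -396.1, 288.3]
tool_rot: [3.141, -0.003, 1.592]
force: [0.3, -0.4, 0.2]
width: 0.1
gripper_force: 0.0
```

```bash
python3 st.py 535 -398 250 1.590
cat > inp.py <<'E'
from h import *   # white profile along the ear rows (top view), gaps between plates and follower
import sys
t=ctrl.get_image("top");cv2.imwrite("pics/inp.png",t);h=cv2.cvtColor(t,cv2.COLOR_BGR2HSV)
for X in(588,470):   # ear ends, ears' top z=137, lines along y
    out=[]
    for y in range(-30,-215,-2):
        u,v=proj("top",(X-0.0187*(y+57)-3*0,y,137));q=cv2.getRectSubPix(t,(1,1),(float(u),float(v)))[0,0].astype(int)
        out.append("W" if q.min()>165 else ("d" if q.max()<110 else "b" if q[0]-q[2]>40 else "g"))
    print(X,"".join(out))
hh=h[140:225,230:330];m=((hh[...,1]>150)&(hh[...,0]>104)&(hh[...,2]>165)).astype(np.uint8);k,l,st,ce=cv2.connectedComponentsWithStats(m)
for i in range(1,k):
    if st[i,4]>30:print("blue",st[i].tolist(),onz("top",ce[i]+[230,140],172).round(1)[:2])
E
python3 inp.py
```

```text
t49.9 pos [ 536.5 -396.1  288.3] rot [ 3.1410e+00 -2.6000e-03  1.5919e+00] F [ 0.3 -0.4  0.2] T [ 0.05  0.04 -0.07] w0.1 g0.0 q [ 0.84  0.64 -0.44  1.38  0.27  1.19  0.39]
d tool [-1.99 -1.6  38.25]
rv [ 0.0005 -0.0026  0.0019]
588 bbbggggggggWWWWWWWWWWggggggggWWWWWWWWWWWWWWWWWWWWggggggggggWWWWWWWWWWggggggggddddgggggggggggg
470 bbbbggWWWWWWWWWWWWWWWWWWWWWWWWWWWWWWWWWWWWWWWWWWWWWWWWWWWWWWWWWWWWWWWWWWWWWWWWgggggggggggWWWW
blue [29, 37, 5, 12, 53] [528.3 -65.4]
blue [43, 37, 4, 11, 35] [529.7 -98.7]
blue [51, 36, 7, 12, 61] [ 528.5 -121.2]
blue [66, 36, 7, 12, 58] [ 528.4 -158.6]
```

```bash
sed -i 's/(588,470)/(590,596,463,460)/' inp.py; python3 inp.py
```

```text
590 bbbbbgggggggWWWWWWWWWggbbbbbggWWWWWWWWWWWWWWWWWWggbbbbbbbbgWWWWWWWWWggbbbggddddddgggggggbbbbg
596 bbbbbbbbbbbgWWWWWWWWggbbbbbbbgWWWWWWWWWWWWWWWWWWgbbbbbbbbbbgWWWWWWWgbbbbbbbbdddddggggggbbbbbb
463 bbbbbbbbbbbbgWWWWWWWWbbbbbbbbbgWWWWWWWWgbbWWWWWWWWWbbbbbbbbbWWWWWWWWWbbbbbbdddddddggggggbbbbb
460 bbbbbbbbbbbbbgWWWWWggbbbbbbbbbbgWWWWWWgbbbbWWWWWWWgbbbbbbbbbbgWWWWWgbbbbbbbdddddddggggggbbbbb
blue [28, 37, 6, 12, 52] [528.8 -65.5]
blue [43, 37, 4, 11, 31] [530.5 -99. ]
blue [51, 36, 7, 12, 59] [ 528.6 -121.1]
blue [66, 36, 7, 12, 59] [ 528.6 -158.5]
```

nudge_tcp(segments=[-2,-1.5,18,0,0,0,0,0,0,18,0,0,0,0,0,0,8,0,0,0,0,0,0,0,0,0,0,0,0,0,0,0,0,0,0])

```text
clock: 50.5
eef_pos: [535.5, -399.7, 245.8]
tool_rot: [3.139, -0.0, 1.59]
force: [0.2, 0.4, -0.0]
width: 0.2
gripper_force: 0.0
```

nudge_tcp(segments=[0,0,5,0,0,0,0,0,0,5,0,0,0,0,0,0,5,0,0,0,0,0,0,0,0,0,0,0])

```text
clock: 50.9
eef_pos: [535.0, -399.8, 229.7]
tool_rot: [3.14, -0.001, 1.59]
force: [0.2, 0.9, 1.3]
width: -0.1
gripper_force: 0.8
```

nudge_tcp(segments=[0,0,5,0,0,0,0,0,0,5,0,0,0,0,0,0,0,0,0,0,0])

```text
clock: 51.2
eef_pos: [535.8, -400.6, 221.1]
tool_rot: [3.138, 0.001, 1.59]
force: [0.1, -0.2, 6.5]
width: -0.1
gripper_force: 2.8
```

```bash
python3 st.py
```

```text
t51.2 pos [ 535.8 -400.6  221.1] rot [3.1379e+00 1.2000e-03 1.5895e+00] F [ 0.1 -0.2  6.5] T [-0.02  0.06  0.01] w-0.1 g2.8 q [ 0.84  0.69 -0.42  1.47  0.31  1.04  0.37]
```

nudge_tcp(segments=[0,0,7,0,0,0,0,0,0,7,0,0,0,0,0,0,7,0,0,0,0,0,0,7,0,0,0,0,0,0,7,0,0,0,0,0,0,7,0,0,0,0,0,0,7,0,0,0,0,0,0,6,0,0,0,0,0,0,5,0,0,0,0,0,0,5,0,0,0,0,0,0,0,0,0,0,0,0,0,0,0,0,0,0])

```text
clock: 52.4
eef_pos: [535.8, -402.1, 156.2]
tool_rot: [3.138, 0.003, 1.589]
force: [0.2, -3.7, 5.3]
width: 0.2
gripper_force: 2.6
```

nudge_tcp(segments=[0,0,3,0,0,0,0,0,0,0,0,0,0,0,0,0,0,0,0,0,0])

```text
clock: 52.7
eef_pos: [535.8, -402.1, 153.4]
tool_rot: [3.138, 0.003, 1.589]
force: [0.3, -3.6, 6.2]
width: 0.3
gripper_force: 2.7
```

nudge_tcp(segments=[0,0,3,0,0,0,0,0,0,0,0,0,0,0,0,0,0,0,0,0,0])

```text
clock: 53.0
eef_pos: [535.9, -402.2, 152.6]
tool_rot: [3.137, 0.004, 1.589]
force: [-2.2, -2.4, 17.8]
width: 0.1
gripper_force: 8.6
```

```bash
python3 st.py; python3 inp.py
```

```text
t53.0 pos [ 535.9 -402.2  152.6] rot [3.1373 0.0042 1.5886] F [-2.2 -2.4 17.8] T [-0.43  0.72 -0.02] w0.1 g8.6 q [ 0.82  0.76 -0.39  1.53  0.35  0.91  0.33]
590 bbbbbgggggggWWWWWWWWWggbbbbbggWWWWWWWWWWWWWWWWWWggbbbbbbbggWWWWWWWWggggggggggbbbbbbbbbbbbbbbg
596 bbbbbbbbbbbgWWWWWWWWggbbbbbbbgWWWWWWWWWWWWWWWWWWgbbbbbbbbbgWWWWWWWWggggggggbbbbbbbbbbbbbbbbbb
463 bbbbbbbbbbbbgWWWWWWWWbbbbbbbbbgWWWWWWWWgbbWWWWWWWWWbbbbbbbbgWWWWWWWWgggggggggbbbbbbbbbbbbbbbb
460 bbbbbbbbbbbbbgWWWWWWgbbbbbbbbbbgWWWWWWgbbbbWWWWWWWgbbbbbbbbbgWWWWWWgggggggggbbbbbbbbbbbbbbbbb
blue [29, 37, 5, 12, 51] [528.5 -65.7]
blue [43, 37, 4, 11, 32] [530.3 -98.8]
blue [51, 36, 7, 12, 56] [ 529.2 -121.4]
blue [66, 36, 5, 11, 43] [ 529.1 -154.5]
```

nudge_tcp(segments=[0,0,-10,0,0,0,0,0,0,-12,0,0,0,0,0,0,-12,0,0,0,0,0,0,-12,0,0,0,0,0,0,-12,0,0,0,0,0,0,-12,0,0,0,0,0,0,-12,0,0,0,0,0,0,-14,0,0,0,0,0,0,0,0,0,0,0,0,0,0,0,0,0,0,0,0,0,0,0,0,0])

```text
clock: 54.15
eef_pos: [534.4, -400.2, 244.4]
tool_rot: [3.141, -0.001, 1.589]
force: [-0.3, -0.3, 0.1]
width: -0.1
gripper_force: 0.0
```

```bash
python3 st.py 535 -399 150
```

```text
t54.1 pos [ 534.4 -400.2  244.4] rot [ 3.1412e+00 -8.0000e-04  1.5895e+00] F [-0.3 -0.3  0.1] T [-0.03  0.03  0.02] w-0.1 g0.0 q [ 0.84  0.67 -0.43  1.44  0.29  1.09  0.38]
d tool [ 1.08  0.63 94.42]
```

nudge_tcp(segments=[1.5,-0.5,8,0,0,0,0,0,0,8,0,0,0,0,0,0,8,0,0,0,0,0,0,8,0,0,0,0,0,0,8,0,0,0,0,0,0,8,0,0,0,0,0,0,8,0,0,0,0,0,0,8,0,0,0,0,0,0,8,0,0,0,0,0,0,8,0,0,0,0,0,0,8,0,0,0,0,0,0,4,0,0,0,0])

```text
clock: 55.35
eef_pos: [535.1, -400.6, 153.2]
tool_rot: [3.138, 0.003, 1.589]
force: [0.2, -4.1, 5.8]
width: 0.1
gripper_force: 2.9
```

nudge_tcp(segments=[0,0,1,0,0,0,0,0,0,0,0,0,0,0,0,0,0,0,0,0,0])

```text
clock: 55.65
eef_pos: [535.1, -400.6, 153.0]
tool_rot: [3.138, 0.003, 1.589]
force: [-1.8, -3.5, 7.3]
width: -0.5
gripper_force: 3.7
```

```bash
python3 st.py 535 -399 150; python3 inp.py
```

```text
t55.6 pos [ 535.1 -400.6  153. ] rot [3.138  0.0032 1.5889] F [-1.8 -3.5  7.3] T [-0.84 -0.02  0.06] w-0.5 g3.7 q [ 0.82  0.76 -0.4   1.53  0.34  0.91  0.33]
d tool [ 1.65 -0.1   3.03]
590 bbbbbgggggggWWWWWWWWWggbbbbbggWWWWWWWWWWWWWWWWWWWWWWWWWWgggggggggbbbbbbbbbbbbbbbbbbbbbbbbbbbg
596 bbbbbbbbbbbgWWWWWWWWggbbbbbbbgWWWWWWWWWWWWWWWWWWWWWWWWWgggggggggbbbbbbbbbbbbbbbbbbbbbbbbbbbbb
463 bbbbbbbbbbbbgWWWWWWWWbbbbbbbbbgWWWWWWWWWWWWWWWWWWWWWWWWWgggggggggbbbbbbbbbbbbbbbbbbbbbbbbbbbb
460 bbbbbbbbbbbbbgWWWWWWgbbbbbbbbbbgWWWWWWgggWWWWWWWWWWWWWWWgggggggggbbbbbbbbbbbbbbbbbbbbbbbbbbbb
blue [29, 37, 5, 11, 47] [529.5 -65.7]
blue [43, 36, 18, 12, 132] [ 530.7 -115.3]
```

nudge_tcp(segments=[0,0,2.5,0,0,0,0,0,0,0,0,0,0,0,0,0,0,0,0,0,0])

```text
clock: 56.0
eef_pos: [535.2, -400.7, 152.6]
tool_rot: [3.138, 0.004, 1.589]
force: [-2.7, -1.7, 17.6]
width: -0.2
gripper_force: 9.1
```

nudge_tcp(segments=[0,0,-10,0,0,0,0,0,0,-12,0,0,0,0,0,0,-12,0,0,0,0,0,0,-12,0,0,0,0,0,0,-12,0,0,0,0,0,0,-12,0,0,0,0,0,0,-12,0,0,0,0,0,0,-15,0,0,0,0,0,0,0,0,0,0,0,0,0,0,0,0,0,0,0,0,0,0,0,0,0])

```text
clock: 57.1
eef_pos: [533.7, -398.7, 245.7]
tool_rot: [3.141, -0.001, 1.589]
force: [0.2, -0.2, -0.7]
width: 0.2
gripper_force: 0.0
```

nudge_tcp(segments=[0.5,0,8,0,0,0,0,0,0,8,0,0,0,0,0,0,8,0,0,0,0,0,0,8,0,0,0,0,0,0,8,0,0,0,0,0,0,8,0,0,0,0,0,0,8,0,0,0,0,0,0,8,0,0,0,0,0,0,8,0,0,0,0,0,0,8,0,0,0,0,0,0,8,0,0,0,0,0,0,5,0,0,0,0])

```text
clock: 58.3
eef_pos: [535.3, -400.5, 153.9]
tool_rot: [3.137, 0.004, 1.589]
force: [0.6, -3.5, 6.2]
width: -0.2
gripper_force: 2.9
```

nudge_tcp(segments=[0,0,2,0,0,0,0,0,0,1.5,0,0,0,0,0,0,0,0,0,0,0])

```text
clock: 58.6
eef_pos: [535.3, -400.5, 152.7]
tool_rot: [3.137, 0.004, 1.589]
force: [-2.8, -1.9, 15.8]
width: 0.4
gripper_force: 7.9
```

```bash
python3 st.py 535 -399 150; python3 inp.py
```

```text
t58.6 pos [ 535.3 -400.5  152.7] rot [3.1373 0.0044 1.5887] F [-2.8 -1.9 15.8] T [-0.41  0.58  0.  ] w0.4 g7.9 q [ 0.82  0.76 -0.39  1.53  0.35  0.91  0.33]
d tool [ 1.48 -0.31  2.66]
590 bbbbbgggggWWWWWWWWWWWWWWWWWWWWWWWWWWWWWWWWWggggggggggbbbbbbbbbbbbbbbbbbbbbbbbbbbbbbbbbbbbbbbg
596 bbbbbbbbbbgWWWWWWWWWWWWWWWWWWWWWWWWWWWWWWWWgggggggggbbbbbbbbbbbbbbbbbbbbbbbbbbbbbbbbbbbbbbbbb
463 bbbbbbbbbbbbWWWWWWWWWWWWWWWWWWWWWWWWWWWWWWWWWgggggggbbbbbbbbbbbbbbbbbbbbbbbbbbbbbbbbbbbbbbbbb
460 bbbbbbbbbbbbbWWWWWWWWWWWWWWWWWWWWWWWWWWWWWWWggggggggbbbbbbbbbbbbbbbbbbbbbbbbbbbbbbbbbbbbbbbbb
blue [28, 37, 14, 11, 80] [531.2 -76.5]
blue [42, 37, 9, 11, 43] [531.  -99.7]
```

nudge_tcp(segments=[0,0,-10,0,0,0,0,0,0,-12,0,0,0,0,0,0,-12,0,0,0,0,0,0,-12,0,0,0,0,0,0,-12,0,0,0,0,0,0,-12,0,0,0,0,0,0,-12,0,0,0,0,0,0,-14,0,0,0,0,0,0,0,0,0,0,0,0,0,0,0,0,0,0,0,0,0,0,0,0,0])

```text
clock: 59.75
eef_pos: [533.9, -398.2, 245.4]
tool_rot: [3.141, -0.001, 1.589]
force: [0.2, -0.1, 0.6]
width: -0.2
gripper_force: 0.0
```

nudge_tcp(segments=[1,0,8,0,0,0,0,0,0,8,0,0,0,0,0,0,8,0,0,0,0,0,0,8,0,0,0,0,0,0,5,0,0,0,0,0,0,0,0,0,0,0])

```text
clock: 60.35
eef_pos: [535.4, -397.8, 209.7]
tool_rot: [3.138, 0.001, 1.59]
force: [0.1, -0.6, 8.1]
width: -0.4
gripper_force: 3.5
```

nudge_tcp(segments=[0,0,5,0,0,0,0,0,0,5,0,0,0,0,0,0,0,0,0,0,0])

```text
clock: 60.65
eef_pos: [535.7, -398.6, 200.2]
tool_rot: [3.137, 0.003, 1.589]
force: [-0.0, -1.3, 8.7]
width: -0.2
gripper_force: 3.9
```

nudge_tcp(segments=[0,0,4,0,0,0,0,0,0,4,0,0,0,0,0,0,0,0,0,0,0])

```text
clock: 60.95
eef_pos: [535.9, -398.9, 192.4]
tool_rot: [3.136, 0.003, 1.589]
force: [0.1, -1.1, 10.5]
width: -0.6
gripper_force: 4.2
```

```bash
python3 st.py; python3 inp.py
```

```text
t61.0 pos [ 535.9 -398.9  192.4] rot [3.1363 0.0035 1.5892] F [ 0.1 -1.1 10.5] T [-0.49 -0.05 -0.01] w-0.6 g4.2 q [ 0.83  0.72 -0.41  1.5   0.32  0.98  0.35]
590 bbbgWWWWWWWWWWWWWWWWWWWWWWWWWWWWWWWWWgggggggggbbbbbbbbbbbbbbbbbbbbbbbbbbbbbbbbbbbbbbbbbbbbbbg
596 bbbggWWWWWWWWWWWWWWWWWWWWWWWWWWWWWWWgggggggggbbbbbbbbbbbbbbbbbbbbbbbbbbbbbbbbbbbbbbbbbbbbbbbb
463 bbbbgWWWWWWWWWWWWWWWWWWWWWWWWWWWWWWWWgggggggggbbbbbbbbbbbbbbbbbbbbbbbbbbbbbbbbbbbbbbbbbbbbbbb
460 bbbbbgWWWWWWWWWWWWWWWWWWWWWWWWWWWWWWgggggggggbbbbbbbbbbbbbbbbbbbbbbbbbbbbbbbbbbbbbbbbbbbbbbbb
blue [21, 37, 25, 12, 198] [530.3 -69.6]
```

nudge_tcp(segments=[0,0,3,0,0,0,0,0,0,0,0,0,0,0,0,0,0,0,0,0,0])

```text
clock: 61.3
eef_pos: [535.9, -399.5, 189.8]
tool_rot: [3.136, 0.004, 1.589]
force: [-0.2, -3.6, 10.3]
width: 0.0
gripper_force: 4.4
```

nudge_tcp(segments=[0,0,3,0,0,0,0,0,0,0,0,0,0,0,0,0,0,0,0,0,0])

```text
clock: 61.6
eef_pos: [535.9, -399.8, 186.9]
tool_rot: [3.136, 0.005, 1.589]
force: [-0.7, -3.4, 10.8]
width: -0.2
gripper_force: 4.5
```

nudge_tcp(segments=[0,0,3,0,0,0,0,0,0,0,0,0,0,0,0,0,0,0,0,0,0])

```text
clock: 61.9
eef_pos: [535.9, -399.8, 183.9]
tool_rot: [3.136, 0.005, 1.589]
force: [0.2, -3.4, 10.3]
width: -0.2
gripper_force: 4.5
```

```bash
python3 inp.py
```

```text
590 bbgWWWWWWWWWWWWWWWWWWWWWWWWWWWWWWWWggggggggggbbbbbbbbbbbbbbbbbbbbbbbbbbbbbbbbbbbbbbbbbbbbbbbg
596 bbgWWWWWWWWWWWWWWWWWWWWWWWWWWWWWWWWgggggggggbbbbbbbbbbbbbbbbbbbbbbbbbbbbbbbbbbbbbbbbbbbbbbbbb
463 bbbgWWWWWWWWWWWWWWWWWWWWWWWWWWWWWWWWggggggggbbbbbbbbbbbbbbbbbbbbbbbbbbbbbbbbbbbbbbbbbbbbbbbbb
460 bbbbgWWWWWWWWWWWWWWWWWWWWWWWWWWWWWWggggggggbbbbbbbbbbbbbbbbbbbbbbbbbbbbbbbbbbbbbbbbbbbbbbbbbb
blue [19, 37, 25, 12, 165] [530.9 -63.4]
```

nudge_tcp(segments=[0,0,4,0,0,0,0,0,0,0,0,0,0,0,0,0,0,0,0,0,0])

```text
clock: 62.25
eef_pos: [536.1, -400.4, 181.2]
tool_rot: [3.135, 0.006, 1.588]
force: [-1.8, -2.8, 15.8]
width: 0.5
gripper_force: 7.4
```

nudge_tcp(segments=[0,0,4,0,0,0,0,0,0,0,0,0,0,0,0,0,0,0,0,0,0])

```text
clock: 62.55
eef_pos: [536.2, -401.2, 179.3]
tool_rot: [3.134, 0.008, 1.588]
force: [-5.2, -1.1, 26.6]
width: -0.0
gripper_force: 12.5
```

nudge_tcp(segments=[0,0,3,0,0,0,0,0,0,0,0,0,0,0,0,0,0,0,0,0,0])

```text
clock: 62.85
eef_pos: [536.2, -401.7, 178.0]
tool_rot: [3.134, 0.01, 1.588]
force: [-7.2, -1.3, 35.6]
width: 0.2
gripper_force: 16.7
```

```bash
python3 inp.py
```

```text
590 bbgWWWWWWWWWWWWWWWWWWWWWWWWWWWWWWWWgggggggggbbbbbbbbbbbbbbbbbbbbbbbbbbbbbbbbbbbbbbbbbbbbbbbbg
596 bbgWWWWWWWWWWWWWWWWWWWWWWWWWWWWWWWgggggggggbbbbbbbbbbbbbbbbbbbbbbbbbbbbbbbbbbbbbbbbbbbbbbbbbb
463 bbbgWWWWWWWWWWWWWWWWWWWWWWWWWWWWWWWWggggggggbbbbbbbbbbbbbbbbbbbbbbbbbbbbbbbbbbbbbbbbbbbbbbbbb
460 bbbbgWWWWWWWWWWWWWWWWWWWWWWWWWWWWWWggggggggbbbbbbbbbbbbbbbbbbbbbbbbbbbbbbbbbbbbbbbbbbbbbbbbbb
blue [19, 37, 25, 12, 184] [530.9 -64. ]
```

nudge_tcp(segments=[0,0,-12,0,0,0,0,0,0,-14,0,0,0,0,0,0,-14,0,0,0,0,0,0,-14,0,0,0,0,0,0,-14,0,0,0,0,0,0,-14,0,0,0,0,0,0,-14,0,0,0,0,0,0,-14,0,0,0,0,0,0,-10,0,0,0,0,0,0,0,0,0,0,0,0,0,0,0,0,0,0,0,0,0,0,0,0,0])

```text
clock: 64.1
eef_pos: [533.8, -396.9, 290.3]
tool_rot: [3.141, -0.001, 1.59]
force: [0.2, -0.0, 0.1]
width: 0.2
gripper_force: 0.0
```

```bash
python3 st.py; python3 inp.py
python3 - <<'E'
from h import *
t=ctrl.get_image("top");s=ctrl.get_image("scene");cv2.imwrite("pics/tf.png",t);cv2.imwrite("pics/sf.png",s)
g=cv2.imread("pics/t5.png")
for nm,im in(("t5",g),("now",t)):
    h=cv2.cvtColor(im[196:216,205:242],cv2.COLOR_BGR2HSV);m=(h[...,1]<90).astype(np.uint8);k,l,st,ce=cv2.connectedComponentsWithStats(m)
    for i in range(1,k):
        if st[i,4]>30:print(nm,st[i].tolist(),onz("top",(205+st[i,0]-.5,196+ce[i][1]),115).round(1),"right",onz("top",(205+st[i,0]+st[i,2]-.5,196+ce[i][1]),115).round(1))
    c=cv2.cvtColor(im,cv2.COLOR_BGR2HSV)[202,330:346,1];print("tip sat",c.tolist())
for n,im in(("top",t),("scene",s)):
    h=cv2.cvtColor(im,cv2.COLOR_BGR2HSV);m=((h[...,1]>150)&((h[...,0]<8)|(h[...,0]>172))&(h[...,2]>90)).astype(np.uint8)
    k,l,st,ce=cv2.connectedComponentsWithStats(m);i=1+st[1:,4].argmax();print(n,st[i],ce[i])
E
```

```text
t64.1 pos [ 533.8 -396.9  290.3] rot [ 3.1414e+00 -1.3000e-03  1.5898e+00] F [ 0.2 -0.   0.1] T [ 0.02 -0.02 -0.01] w0.2 g0.0 q [ 0.84  0.63 -0.44  1.38  0.27  1.19  0.39]
590 bbgWWWWWWWWWWWWWWWWWWWWWWWWWWWWWWWWgggggggggbbbbbbbbbbbbbbbbbbbbbbbbbbbbbbbbbbbbbbbbbbbbbbbbg
596 bbgWWWWWWWWWWWWWWWWWWWWWWWWWWWWWWWgggggggggbbbbbbbbbbbbbbbbbbbbbbbbbbbbbbbbbbbbbbbbbbbbbbbbbb
463 bbbgWWWWWWWWWWWWWWWWWWWWWWWWWWWWWWWWgggggggbbbbbbbbbbbbbbbbbbbbbbbbbbbbbbbbbbbbbbbbbbbbbbbbbb
460 bbbbgWWWWWWWWWWWWWWWWWWWWWWWWWWWWWWggggggggbbbbbbbbbbbbbbbbbbbbbbbbbbbbbbbbbbbbbbbbbbbbbbbbbb
blue [19, 37, 25, 12, 183] [531.  -63.8]
t5 [14, 6, 23, 12, 217] [473.4  42.8 115. ] right [472.9 -15.7 115. ]
tip sat [36, 37, 37, 37, 37, 37, 36, 36, 36, 37, 37, 36, 38, 38, 37, 38]
now [14, 6, 23, 13, 219] [473.4  42.8 115. ] right [472.9 -15.7 115. ]
tip sat [145, 146, 145, 145, 139, 101, 54, 31, 43, 82, 119, 139, 145, 147, 146, 145]
top [383 172  30   9 195] [395.15897436 175.98461538]
scene [115 156  29  17 171] [128.81871345 163.65497076]
```

```bash

python3 - <<'E'
from h import *
t=ctrl.get_image("top")
for r in range(200,208):print(r,cv2.cvtColor(t,cv2.COLOR_BGR2HSV)[r,330:346,1].tolist())
E
python3 st.py 472.5 80 290 1.59
```

```text
200 [147, 144, 147, 145, 146, 139, 135, 130, 136, 141, 145, 145, 145, 145, 145, 147]
201 [145, 146, 145, 144, 142, 123, 95, 85, 97, 120, 136, 143, 144, 146, 145, 145]
202 [144, 145, 145, 144, 139, 101, 52, 33, 43, 79, 120, 140, 146, 145, 144, 142]
203 [145, 144, 144, 145, 137, 95, 43, 15, 21, 54, 105, 136, 145, 145, 144, 145]
204 [145, 147, 147, 144, 137, 103, 57, 29, 35, 67, 110, 138, 146, 145, 145, 143]
205 [145, 146, 144, 145, 142, 125, 95, 78, 85, 106, 130, 142, 145, 144, 145, 145]
206 [145, 144, 145, 146, 145, 141, 132, 130, 133, 140, 144, 145, 144, 145, 147, 146]
207 [147, 145, 147, 145, 145, 143, 144, 143, 143, 145, 147, 145, 145, 146, 145, 144]
t64.3 pos [ 534.1 -396.9  290.5] rot [ 3.1408e+00 -1.1000e-03  1.5899e+00] F [-0.4  1.1 -0.3] T [-0.   -0.02  0.03] w-0.2 g0.0 q [ 0.84  0.63 -0.44  1.38  0.27  1.19  0.39]
d tool [478.   -52.5    1.01]
rv [ 0.0008 -0.0011 -0.0001]
```

nudge_tcp(segments=[20,-2,0,0,0,0,0,42,-5,0,0,0,0,0,46,-5,0,0,0,0,0,46,-5,0,0,0,0,0,46,-5,0,0,0,0,0,46,-5,0,0,0,0,0,46,-5,0,0,0,0,0,46,-5,0,0,0,0,0,46,-5,0,0,0,0,0,46,-5,0,0,0,0,0,32,-4,0,0,0,0,0,16,-2,0,0,0,0,0])

```text
clock: 65.5
eef_pos: [471.4, 83.7, 291.6]
tool_rot: [3.139, -0.002, 1.595]
force: [-0.2, -0.8, 0.8]
width: -0.2
gripper_force: 0.0
```

nudge_tcp(segments=[0,0,0,0,0,0,0,0,0,0,0,0,0,0,0,0,0,0,0,0,0,0,0,0,0,0,0,0])

```text
clock: 65.9
eef_pos: [472.5, 78.3, 291.1]
tool_rot: [3.14, 0.0, 1.587]
force: [-0.6, -0.3, 0.6]
width: -0.3
gripper_force: 0.0
```

```bash
python3 st.py 472.5 80 107 1.59
```

```text
t65.9 pos [472.5  78.3 291.1] rot [3.1403e+00 1.0000e-04 1.5871e+00] F [-0.6 -0.3  0.6] T [-0.02 -0.05 -0.02] w-0.3 g0.0 q [ 0.19  0.35 -0.56  1.89  0.22  0.96 -0.45]
d tool [  1.72  -0.24 184.1 ]
rv [ 0.0013  0.0001 -0.0029]
```

nudge_tcp(segments=[3,0,20,0,0,-0.003,0,0,0,35,0,0,0,0,0,0,40,0,0,0,0,0,0,40,0,0,0,0,0,0,30,0,0,0,0,0,0,18,0,0,0,0,0,0,0,0,0,0,0,0,0,0,0,0,0,0])

```text
clock: 66.7
eef_pos: [472.8, 82.5, 108.4]
tool_rot: [3.14, -0.0, 1.592]
force: [-0.3, -0.2, -0.6]
width: -0.3
gripper_force: 0.0
```

nudge_tcp(segments=[-8,0,0,0,0,0,0,-8,0,0,0,0,0,0,-4,0,0,0,0,0,0,0,0,0,0,0,0,0,0,0,0,0,0,0,0])

```text
clock: 67.2
eef_pos: [473.2, 62.7, 108.6]
tool_rot: [3.139, -0.001, 1.592]
force: [-0.6, 0.5, -0.2]
width: 0.3
gripper_force: 0.0
```

nudge_tcp(segments=[-3,0,0,0,0,0,0,0,0,0,0,0,0,0,0,0,0,0,0,0,0])

```text
clock: 67.5
eef_pos: [473.0, 60.0, 108.2]
tool_rot: [3.14, -0.0, 1.593]
force: [-0.2, -0.1, -0.3]
width: 0.3
gripper_force: 0.0
```

nudge_tcp(segments=[-3,0,0,0,0,0,0,0,0,0,0,0,0,0,0,0,0,0,0,0,0])

```text
clock: 67.8
eef_pos: [473.1, 56.8, 108.2]
tool_rot: [3.14, -0.0, 1.593]
force: [0.6, -0.9, -0.1]
width: 0.0
gripper_force: 0.0
```

```bash
python3 st.py
```

```text
t67.8 pos [473.1  56.8 108.2] rot [ 3.1401e+00 -4.0000e-04  1.5926e+00] F [ 0.6 -0.9 -0.1] T [0.   0.01 0.04] w0.0 g0.0 q [ 0.1   0.61 -0.4   2.1   0.47  0.52 -0.63]
```

nudge_tcp(segments=[-2,0,0,0,0,0,0,0,0,0,0,0,0,0,0,0,0,0,0,0,0])

```text
clock: 68.1
eef_pos: [473.1, 54.9, 108.2]
tool_rot: [3.14, -0.0, 1.593]
force: [-0.2, -0.3, 0.3]
width: 0.2
gripper_force: 0.0
```

nudge_tcp(segments=[-2,0,0,0,0,0,0,0,0,0,0,0,0,0,0,0,0,0,0,0,0])

```text
clock: 68.4
eef_pos: [473.2, 52.9, 108.3]
tool_rot: [3.14, -0.0, 1.593]
force: [0.2, -0.4, 0.3]
width: 0.4
gripper_force: 0.0
```

nudge_tcp(segments=[-2,0,0,0,0,0,0,0,0,0,0,0,0,0,0,0,0,0,0,0,0])

```text
clock: 68.7
eef_pos: [473.3, 51.3, 108.3]
tool_rot: [3.14, -0.001, 1.593]
force: [0.0, 1.1, -0.6]
width: -0.1
gripper_force: 0.9
```

nudge_tcp(segments=[-2,0,0,0,0,0,0,0,0,0,0,0,0,0,0,0,0,0,0,0,0])

```text
clock: 69.0
eef_pos: [473.4, 51.2, 108.3]
tool_rot: [3.139, -0.003, 1.594]
force: [-0.2, 6.4, -0.7]
width: 0.2
gripper_force: 3.1
```

nudge_tcp(segments=[-3,0,0,0,0,0,0,0,0,0,0,0,0,0,0,0,0,0,0,0,0])

```text
clock: 69.3
eef_pos: [473.5, 51.0, 108.4]
tool_rot: [3.138, -0.007, 1.596]
force: [-1.7, 12.5, -0.9]
width: 0.2
gripper_force: 6.0
```

nudge_tcp(segments=[-3,0,0,0,0,0,0,0,0,0,0,0,0,0,0,0,0,0,0,0,0])

```text
clock: 69.6
eef_pos: [473.6, 50.8, 108.4]
tool_rot: [3.137, -0.011, 1.599]
force: [-2.2, 17.9, -1.7]
width: -0.1
gripper_force: 9.0
```

nudge_tcp(segments=[8,0,0,0,0,0,0,15,0,0,0,0,0,0,15,0,0,0,0,0,0,0,0,-30,0,0,0,0,0,0,-40,0,0,0,0,0,0,-40,0,0,0,0,0,0,-40,0,0,0,0,0,0,-30,0,0,0,0,30,0,0,0,0,0,0,40,0,0,0,0,0,0,0,0,0,0,0,0,0,0,0,0,0,0,0,0])

```text
clock: 70.8
eef_pos: [470.3, 150.7, 288.1]
tool_rot: [3.141, 0.001, 1.594]
force: [-0.2, -0.6, 0.4]
width: -0.0
gripper_force: 0.0
```

```bash
python3 - <<'E'
from h import *
t=ctrl.get_image("top")
for r in range(202,205):print(r,cv2.cvtColor(t,cv2.COLOR_BGR2HSV)[r,330:346,1].tolist())
s=ctrl.get_image("scene");a=cv2.imread("pics/s.png");b=cv2.imread("pics/t.png")
for n,im,o,bx in(("tuberack",t,b,(268,100,350,145)),("beaker",t,b,(180,98,222,140)),("bottle",t,b,(322,232,362,270)),("sc beaker",s,a,(275,243,315,292)),("sc tubes",s,a,(150,230,235,280))):
    x0,y0,x1,y1=bx;d=cv2.absdiff(im[y0:y1,x0:x1],o[y0:y1,x0:x1]);print(n,"mean diff %.1f"%d.mean(),"shift",np.round(cv2.phaseCorrelate(np.float32(cv2.cvtColor(o[y0:y1,x0:x1],6)),np.float32(cv2.cvtColor(im[y0:y1,x0:x1],6)))[0],2))
h=cv2.cvtColor(t,cv2.COLOR_BGR2HSV);m=((h[...,1]>150)&((h[...,0]<8)|(h[...,0]>172))&(h[...,2]>90)).astype(np.uint8)
k,l,st,ce=cv2.connectedComponentsWithStats(m);i=1+st[1:,4].argmax();print("lever",st[i],ce[i])
E
python3 inp.py; python3 st.py
```

```text
202 [146, 146, 145, 146, 139, 103, 55, 35, 42, 73, 113, 139, 146, 146, 145, 145]
203 [145, 146, 145, 144, 135, 96, 42, 15, 17, 43, 93, 130, 145, 145, 146, 143]
204 [145, 147, 145, 145, 140, 102, 54, 27, 25, 51, 95, 133, 142, 143, 143, 147]
tuberack mean diff 0.6 shift [0.04 0.48]
beaker mean diff 0.8 shift [0.47 0.51]
bottle mean diff 3.9 shift [-0.01 -0.28]
sc beaker mean diff 4.5 shift [0.03 0.13]
sc tubes mean diff 2.2 shift [-0.03  0.08]
lever [383 171  33  10 254] [398.48031496 175.44488189]
590 bbgWWWWWWWWWWWWWWWWWWWWWWWWWWWWWWWggggggggggbbbbbbbbbbbbbbbbbbbbbbbbbbbbbbbbbbbbbbbbbbbbbbbbg
596 bbgWWWWWWWWWWWWWWWWWWWWWWWWWWWWWWWgggggggggbbbbbbbbbbbbbbbbbbbbbbbbbbbbbbbbbbbbbbbbbbbbbbbbbb
463 bbbgggWWWWWWWWWWWWWWWWWWWWWWWWWWWWWWggggggggbbbbbbbbbbbbbbbbbbbbbbbbbbbbbbbbbbbbbbbbbbbbbbbbb
460 bbbgggggggggggWWWWWWgWWWWWggWWWWWWgggggggggbbbbbbbbbbbbbbbbbbbbbbbbbbbbbbbbbbbbbbbbbbbbbbbbbb
blue [19, 37, 25, 12, 262] [528.4 -64.1]
t71.0 pos [470.7 149.1 287.9] rot [3.1408e+00 1.1000e-03 1.5907e+00] F [-0.2 -0.6  0.5] T [-0.03 -0.09  0.05] w-0.4 g0.0 q [ 0.06  0.38 -0.58  1.86  0.25  0.98 -0.61]
```

```bash
python3 -c "
from cell import ctrl
print(ctrl.finish_job())"
```

```text
the job is handed in; nothing more can be done
None
```

I handed the job in at about 71 s of the 192 s allowed. The bar is home against the head, all four plates hang across both bars in one tight pack, and the lever is up. The bottle, beaker and tube rack look undisturbed in before-and-after pictures. The hand-in gave no verdict.

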